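Load the night-feed pots in counting order and slide the rack home

ROBOT

A 6-joint arm with a two-finger parallel gripper is mounted at the origin on the work surface. World frame = base frame: x ahead of the robot, y to its left, z up, the work surface at z = 0. Lengths are in m, angles in rad, forces in N, time in s.
With the tool pointing down it reaches from about 0.375 to 0.9 m from the base axis. Payload 3.1 kg.
Tool frame: the origin (TCP) lies between the finger pads; the fingertips stand 8 mm ahead of it and the grasp point (between the pads) lies 11 mm behind it; z points along the fingers, y is the line along which they close (so a half turn about z gives the same grasp; the last joint's range is limited). The gripper opens to 87 mm and grips with 3 to 60 N. Pads are 19 mm wide; open, the fingers measure 117 mm over their backs; the gripper's body (75 mm by 190 mm) begins 51 mm behind the grasp point.
Start: joints at [0.932, 0.527, 1.433, -0, 1.181, -0.178], TCP at [0.277, 0.56, 0.194] pointing down, gripper open.
Joint ranges: [-3.08, 3.08], [-0.75, 2.2], [0.22, 2.44], [-1.43, 4.57], [0, 2.65], [-2.85, 2.85]. Speed limits (rad/s): [2.79, 2.79, 3.14, 3.14, 3.14, 3.14].

INTERFACE

Orientations are given as a unit quaternion [x, y, z, w].
In Python, from rig import robot gives the robot as it stands.
- The arm moves only by the tool move_arm, never from a script. Its argument "motion" is text: rows parted by semicolons, each of 5 numbers parted by spaces: the opening, from -1 (shut) to 1 (fully open), then the shift along the tool's x, y, z normalised to -1 to 1, where 1 is 0.2 m, then the turn about the tool's z normalised to -1 to 1, where 1 is pi rad. A call has 1 to 12 rows; each row is the pose to reach, as a shift and turn from the pose commanded when the call began, along the tool's axes at that moment, turning the shorter way round; what a row does not reach only later rows make up. A row lasts 1/12 s, in which the tool goes at most 41.7 mm and 7.16 degrees, less where a joint would pass 70% of its speed; a pose out of reach is approached as far as the arm can. A call with a number of a shift or a turn outside -1 to 1 is refused whole. A call with a gripper value outside its range is refused whole. The fingers move at their own pace and stop on an object; "newtons" is the grip in N (left out, the last holds). Time passes only in rows, so rows that repeat a pose let the fingers close. It gives the time, the measured TCP pose, the force, the opening and the grip force at its end, in the units of the state.
- robot.get_obs(): the state, without advancing time (a new reading comes with each control period).
- robot.camera(name): name is "side" or "top" or "wrist"; returns (picture, depth): 420x560x3 uint8, red, green, blue; 420x560 float32, m along the optical axis (not along the pixel's ray), 0 where there is no reading.
- robot.camera_model(name): a dict with "mtx" (3x3 intrinsics, pixels), "D" ([k1, k2, p1, p2, k3] as OpenCV has them; the pictures are not rectified), "position" and "attitude" of the camera in the world. Camera axes: x right, y down, z forward; pixel columns grow to the right and rows downward; lengths in m; the calibration is good to about 2 mm. A picture is of the moment at which its call begins: read the wrist's pose just before it. camera_model takes no time and is no camera call; for the wrist camera it gives the pose at the moment of the call.
- robot.hand_in(): hands the job in; it is judged then, once.
The state is a dict: "time": time; "q": joint angles; "joint_velocities": joint speeds; "joint_torque": joint torques, N m; "position": TCP position; "tool_rot": TCP orientation; "ft_force": force on the tool from outside, world axes, zero at the start; "moment": the same for the moment, N m; "grip_width": finger opening in m; "grip_force": force on a finger pad.
Only numpy, scipy, OpenCV 4.12 (cv2) and the standard library are available. Lean on these libraries where they do the work, as an engineer would, in place of code of your own. Each camera call takes 0.05 s, during which the arm holds its last target. There are 200 camera calls.

TASK

With the tray still out, load the three milk pots into the leaning rack in counting order: the one-dot pot into the one-dot pocket first, then two dots, then three, pressing each one right down until its stiff plunger stops, firmly but without forcing it. Then push the loaded tray along its runway fully home under the clear hood, and leave the other things on the nightstand where they are.

Things in the scene. Friction and masses are not known exactly. Their poses are not given: they have to be found in the camera images.
- pot_1: closed round milk-portion pot, cream with a yellow lid carrying one dot; a plain cylinder 44 mm across and 72 mm high (lid flush with the sides, bottom edge bevelled 4-5 mm), about 120 g; origin at the centre of its underside, z up through the lid. Starts upright on the table top.
- pot_2: closed round milk-portion pot, cream with a blue lid carrying two dots; a plain cylinder 44 mm across and 72 mm high (lid flush with the sides, bottom edge bevelled 4-5 mm), about 120 g; origin at the centre of its underside, z up through the lid. Starts upright on the table top.
- pot_3: closed round milk-portion pot, cream with a green lid carrying three dots; a plain cylinder 44 mm across and 72 mm high (lid flush with the sides, bottom edge bevelled 4-5 mm), about 120 g; origin at the centre of its underside, z up through the lid. Starts upright on the table top.
- pocket_1 (a point): centre of the mouth of the rack pocket marked one dot (on the rack's face below and above the mouth). z: the pocket's axis, pointing out of it, 25 degrees from vertical, leaning to the robot's side (-x); y: along the row, towards the hood; x: up the slope. Pocket 48 mm wide, rim bevelled 2 mm, 31 mm deep to a pot that is home (41 mm of the pot then stands out).
- pocket_2 (a point): centre of the mouth of the rack pocket marked two dots (on the rack's face below and above the mouth). z: the pocket's axis, pointing out of it, 25 degrees from vertical, leaning to the robot's side (-x); y: along the row, towards the hood; x: up the slope. Pocket 48 mm wide, rim bevelled 2 mm, 31 mm deep to a pot that is home (41 mm of the pot then stands out).
- pocket_3 (a point): centre of the mouth of the rack pocket marked three dots (on the rack's face below and above the mouth). z: the pocket's axis, pointing out of it, 25 degrees from vertical, leaning to the robot's side (-x); y: along the row, towards the hood; x: up the slope. Pocket 48 mm wide, rim bevelled 2 mm, 31 mm deep to a pot that is home (41 mm of the pot then stands out).
- rack (a point): white rack on the tray, face 84 x 190 mm, three pockets 58 mm apart (one dot nearest the hood, three dots farthest). Origin: centre of its underside, 36 mm under the face; axes as the pockets'. In each pocket a stiff orange lift-out plunger: its top starts at an unknown 17 to 23 mm below the mouth, yields to about 6 N, stays where pushed, stops hard 31 mm below the mouth.
- tray (a joint): travel of the mint-green tray that carries the rack along the station's runway: 0 fully out, 0.265 m fully home against its stop (panel flush with the hood's mouth). It slides along the station's +y, needs about 5 N, and stays where it is left. Starts 0 to 0.03.
- tray_panel (a point): middle of the top edge, on the outer face, of the tray's upright end panel (130 mm wide, 112 mm high, 8 mm thick) at the end away from the hood, 123 mm above the table. Axes tilted like the rack's; y: the way the tray slides home. Push on this outer face; a 26 mm wide knob sticks out 22 mm, centred 67 mm below this edge: the upper 50 mm is free for fingertips.
- station: fixed white base 150 x 480 mm with green rails (20 mm high) and a clear hood 150 x 220 mm, 132 mm high, over its +y end; its open mouth faces -y, 20 mm from the origin towards +y. Origin: centre of the underside, on the table; x away from the robot, y the way the tray goes in. The roof (underside 124 mm high) clears pots that are home by 8 mm and stops pots standing well proud.
- rabbit: white ceramic rabbit figurine, 62 mm wide, 118 mm high; origin at the centre of its underside; stands on the table, to be left alone.
- stacking_cup: orange plastic stacking cup, 64 mm across, 50 mm high; origin at the centre of its underside; stands on the table, to be left alone.
- sippy_cup: stainless steel sippy cup with blue lid and spout, 72 mm across, 134 mm high; origin at the centre of its underside; stands on the table, to be left alone.
- wooden_box: small wooden box with sliding lid, 70 x 110 x 48 mm; origin at the centre of its underside; stands on the table, to be left alone.
- pacifier_clip: green and white spring pacifier clip, 50 x 22 x 15 mm; origin at the centre of its underside; stands on the table, to be left alone.

How it is judged:
By the outcome, as a careful person would: the job done as asked, in the order asked, and still so for the second after the job is handed in, with the robot touching nothing.
It also fails if it takes over 72 s, if anything falls off the work surface, if the arm or the gripper's body presses on something with over 40 N, if the wrist force passes 120 N, or if a joint passes its speed limit or range.

## Working session

There is one attempt and no reset: what is moved stays moved. The work goes in short steps, Python scripts to look and compute and a tool call to move; the robot and the scene stay as the last step left them, time stands still between calls to the robot, and variables do not carry over. Pictures are saved under pics/ and viewed, at most 10 in all, crops included, and the job is handed in when it is done.

Besides the shell and the picture viewer there is one more tool, called after ">>>" as a command line: name --argument value ..., lists and objects as JSON in quotes. move_arm: Moves the arm, as the interface text tells. Its arguments: {"type":"object","properties":{"motion":{"type":"string"},"newtons":{"type":"number"}},"required":["motion"]}

```bash
mkdir -p pics; ls; python3 - <<'E'
from rig import robot
import cv2, numpy as np
o=robot.get_obs(); print({k:np.round(v,3) for k,v in o.items()})
for n in ["side","top"]:
    p,d=robot.camera(n); np.savez(f"{n}0.npz",p=p,d=d); cv2.imwrite(f"pics/{n}0.png",p[:,:,::-1])
    m=robot.camera_model(n); print(n,m)
print(robot.camera_model("wrist"))
E
```

```text
pics
{'time': np.float64(0.0), 'q': array([ 0.933,  0.528,  1.434, -0.   ,  1.181, -0.178]), 'joint_velocities': array([ 0.   ,  0.   , -0.001,  0.   , -0.   , -0.003]), 'joint_torque': array([ -0.   , -44.003, -17.66 ,   0.063,   0.058,  -0.   ]), 'position': array([0.277, 0.559, 0.193]), 'tool_rot': array([ 0.228,  0.974, -0.001, -0.   ]), 'ft_force': array([ 0.94 ,  0.618, -0.834]), 'moment': array([ 0.022, -0.061, -0.031]), 'grip_force': np.float64(0.0), 'grip_width': np.float64(0.087)}
side {'mtx': array([[459.34795708,   0.        , 282.36150654],
       [  0.        , 459.34795708, 207.9826686 ],
       [  0.        ,   0.        ,   1.        ]]), 'D': array([-0.15057029,  0.        ,  0.        ,  0.        ,  0.        ]), 'position': array([-0.08180615, -0.64855087,  0.7413559 ]), 'attitude': array([ 0.8203385 , -0.34103725,  0.17034606, -0.42628695])}
top {'mtx': array([[427.42197251,   0.        , 280.59516317],
       [  0.        , 427.42197251, 210.44292619],
       [  0.        ,   0.        ,   1.        ]]), 'D': array([0.00133546, 0.        , 0.        , 0.        , 0.        ]), 'position': array([ 0.42218666, -0.0182293 ,  1.42616409]), 'attitude': array([ 0.71125346, -0.70156316,  0.03213322, -0.02991837])}
{'mtx': array([[333.49683922,   0.        , 276.49932251],
       [  0.        , 333.49683922, 206.82515483],
       [  0.        ,   0.        ,   1.        ]]), 'D': array([0.02248343, 0.        , 0.        , 0.        , 0.        ]), 'position': array([0.20344178, 0.59698369, 0.38309474]), 'attitude': array([0.84004175, 0.52119166, 0.0787793 , 0.12838591])}
```

View pics/top0.png

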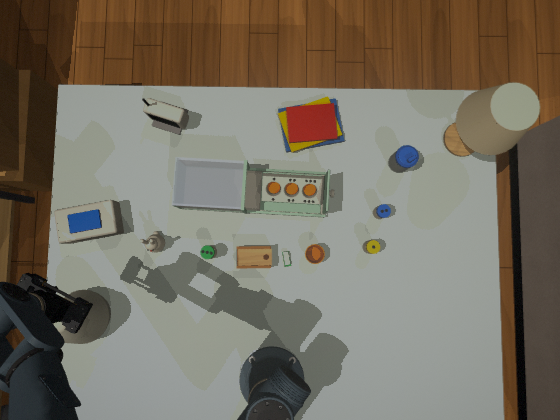

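View pics/side0.png

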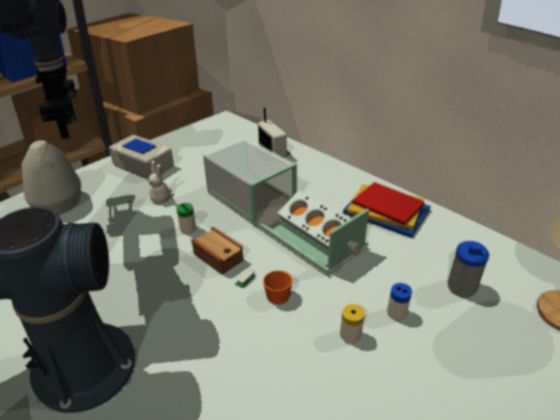

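Top view: pots are yellow (373,246), blue (383,211) and green (208,252). The rack's pockets are at (274,188), (292,189) and (310,190), the panel is at x≈328 and the hood mouth at x≈246. Image up is +x and left is +y. The clip and stacking cup sit in front of the rack.

```bash
cat > h.py <<'E'
import numpy as np, cv2
from scipy.spatial.transform import Rotation as R
from rig import robot
def rays(m,uv):
    uv=np.asarray(uv,float).reshape(-1,1,2)
    n=cv2.undistortPoints(uv,m["mtx"],m["D"]).reshape(-1,2)
    return R.from_quat(m["attitude"]).apply(np.c_[n,np.ones(len(n))])
def plane(m,uv,z):
    d=rays(m,uv); return m["position"]+d*((z-m["position"][2])/d[:,2])[:,None]
def pts(m,uv,dep):
    uv=np.asarray(uv).reshape(-1,2); return m["position"]+rays(m,uv)*dep[uv[:,1].astype(int),uv[:,0].astype(int)][:,None]
def blobs(p,lo,hi,amin=15):
    h=cv2.cvtColor(p,cv2.COLOR_RGB2HSV); k=cv2.inRange(h,np.array(lo),np.array(hi))
    n,l,s,c=cv2.connectedComponentsWithStats(k); return [(c[i],s[i],l==i) for i in range(1,n) if s[i,4]>=amin]
COL=dict(yellow=((22,120,90),(34,255,255)),blue=((100,120,60),(125,255,255)),green=((48,110,50),(75,255,255)),orange=((5,140,120),(18,255,255)))
E
python3 - <<'E'
from h import *
z=np.load("top0.npz"); p,d=z["p"],z["d"]; m=robot.camera_model("top")
for n,(lo,hi) in COL.items():
    for c,s,k in blobs(p,lo,hi):
        if 150<c[0]<440 and 150<c[1]<280:
            v,u=np.nonzero(k); q=pts(m,np.c_[u,v],d)
            print(n,c.round(1),s[:5],"z med",np.median(q[:,2]).round(3),"xy@.072",plane(m,c,.072)[0].round(4), "mean",q.mean(0).round(3))
# rack area grid
for u in range(246,334,6): print(u,[tuple((pts(m,[[u,v]],d)[0]*1000).round().astype(int)) for v in (172,178,190,200,210)])
E
```

```text
yellow [372.7 246.5] [366 240  14  14 148] z med 0.071 xy@.072 [ 0.431  -0.3142  0.072 ] mean [ 0.431 -0.315  0.07 ]
blue [406.7 156. ] [396 146  22  22 383] z med 0.116 xy@.072 [ 0.7228 -0.4252  0.072 ] mean [ 0.712 -0.41   0.123]
blue [383.4 210.5] [377 204  14  14 127] z med 0.072 xy@.072 [ 0.5457 -0.3488  0.072 ] mean [ 0.546 -0.349  0.072]
green [207.1 252. ] [201 246  13  13 117] z med 0.072 xy@.072 [0.4069 0.2081 0.072 ] mean [0.407 0.208 0.072]
orange [273.9 187.2] [269 182  11  12 100] z med 0.052 xy@.072 [0.6156 0.0009 0.072 ] mean [0.619 0.001 0.051]
orange [291.6 188.2] [286 183  12  12 107] z med 0.052 xy@.072 [ 0.6131 -0.0558  0.072 ] mean [ 0.612 -0.056  0.078]
orange [309.3 189.2] [303 184  13  12 112] z med 0.053 xy@.072 [ 0.6107 -0.1124  0.072 ] mean [ 0.613 -0.114  0.053]
orange [316.8 251.7] [312 244  12  16 126] z med 0.005 xy@.072 [ 0.4125 -0.1375  0.072 ] mean [ 0.412 -0.142  0.025]
orange [253.  247.5] [237 247  33   2  66] z med 0.047 xy@.072 [0.4228 0.0638 0.072 ] mean [0.423 0.065 0.047]
orange [253.1 266.5] [237 266  34   2  64] z med 0.048 xy@.072 [0.3634
[... 2853 characters left out ...]
7), np.int64(-145), np.int64(16)), (np.int64(646), np.int64(-139), np.int64(81)), (np.int64(608), np.int64(-140), np.int64(74)), (np.int64(578), np.int64(-142), np.int64(60)), (np.int64(550), np.int64(-146), np.int64(15))]
324 [(np.int64(677), np.int64(-165), np.int64(17)), (np.int64(655), np.int64(-164), np.int64(29)), (np.int64(612), np.int64(-162), np.int64(50)), (np.int64(577), np.int64(-160), np.int64(71)), (np.int64(544), np.int64(-159), np.int64(81))]
330 [(np.int64(681), np.int64(-187), np.int64(-2)), (np.int64(660), np.int64(-187), np.int64(2)), (np.int64(619), np.int64(-187), np.int64(-1)), (np.int64(585), np.int64(-187), np.int64(0)), (np.int64(552), np.int64(-188), np.int64(-3))]
```

>>> move_arm --motion "1 -0.67 -0.67 -0.3 0.367; 1 -0.67 -0.67 -0.3 0.367; 1 -0.67 -0.67 -0.3 0.367; 1 -0.67 -0.67 -0.3 0.367; 1 -0.67 -0.67 -0.3 0.367; 1 -0.67 -0.67 -0.3 0.367; 1 -0.67 -0.67 -0.3 0.367; 1 -0.67 -0.67 -0.3 0.367; 1 -0.67 -0.67 -0.3 0.367; 1 -0.67 -0.67 -0.3 0.367"

```text
time: 0.93
position: [0.3378, 0.3801, 0.2538]
tool_rot: [0.724, 0.69, -0.0, -0.0]
ft_force: [-1.4, 1.1, 0.2]
grip_width: 0.0872
grip_force: 0.0
```

>>> move_arm --motion "1 -0.81 0.48 0 0; 1 -0.81 0.48 0 0; 1 -0.81 0.48 0 0; 1 -0.81 0.48 0 0; 1 -0.81 0.48 0 0"

```text
time: 1.35
position: [0.4285, 0.2113, 0.2539]
tool_rot: [0.722, 0.691, -0.0, 0.001]
ft_force: [0.2, 0.1, -0.1]
grip_width: 0.0871
grip_force: 0.0
```

>>> move_arm --motion "1 -0.81 0.48 0 0; 1 -0.81 0.48 0 0; 1 -0.81 0.48 0 0; 1 -0.81 0.48 0 0; 1 -0.81 0.48 0 0"

```text
time: 1.77
position: [0.5183, 0.0446, 0.2539]
tool_rot: [0.723, 0.691, -0.0, 0.001]
ft_force: [0.8, 0.1, -0.5]
grip_width: 0.0871
grip_force: 0.0
```

>>> move_arm --motion "1 -0.81 0.48 0 0; 1 -0.81 0.48 0 0; 1 -0.81 0.48 0 0; 1 -0.81 0.48 0 0; 1 -0.81 0.48 0 0; 1 -0.81 0.48 0 0; 1 -0.81 0.48 0 0"

```text
time: 2.35
position: [0.605, -0.1182, 0.253]
tool_rot: [0.723, 0.691, -0.0, -0.001]
ft_force: [-0.0, 0.2, -0.6]
grip_width: 0.0871
grip_force: 0.0
```

```bash
python3 - <<'E'
from h import *
o=robot.get_obs(); m=robot.camera_model("wrist"); p,d=robot.camera("wrist"); print(o["time"],o["position"],m["position"],m["attitude"])
np.savez("w1.npz",p=p,d=d,pos=m["position"],att=m["attitude"]); cv2.imwrite("pics/w1.png",p[:,:,::-1])
for c,s,k in blobs(p,*COL["orange"]):
    print(c.round(1),s,plane(m,c,.055)[0].round(4))
E
```

```text
2.35 [ 0.60503655 -0.1181893   0.25296013] [ 0.60898558 -0.03560636  0.44295237] [ 0.98844351 -0.02212821 -0.00401819  0.14991202]
[282.9  66.3] [268  48  31  37 826] [0.617  0.0015 0.055 ]
[282.8 121.5] [269 105  30  34 761] [ 0.6147 -0.0557  0.055 ]
[519.2 182.4] [517 155   5  54  72] [ 0.8897 -0.1385  0.055 ]
[282.5 171.8] [269 156  28  32 685] [ 0.612  -0.1131  0.055 ]
[125.  189.4] [ 88 168  52  49 563] [ 0.4234 -0.126   0.055 ]
[447.1 228.7] [426 226  42   6  44] [ 0.8123 -0.1935  0.055 ]
```

View pics/w1.png

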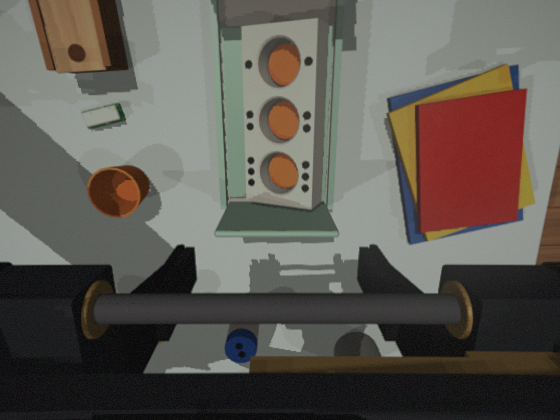

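Wrist view: the pockets are in a column at (282,62), (282,120) and (282,172), with marker dots at x≈249 and x≈307 either side. The panel's top edge is near y≈233.

```bash
python3 - <<'E'
from h import *
z=np.load("w1.npz"); p,d=z["p"],z["d"]; m=robot.camera_model("wrist"); m["position"],m["attitude"]=z["pos"],z["att"]
h=cv2.cvtColor(p,cv2.COLOR_RGB2HSV)
# white face: low sat, bright, inside rack
k=np.zeros(h.shape[:2],bool); k[25:200,244:318]=True
f=k&(h[...,1]<45)&(h[...,2]>120)
v,u=np.nonzero(f); q=pts(m,np.c_[u,v],d)
yaw=np.deg2rad(-2.5); s,c=np.sin(np.deg2rad(25)),np.cos(np.deg2rad(25))
X=np.array([np.cos(yaw),np.sin(yaw),0]); n=-s*X+np.array([0,0,c])
t=q@n; med=np.median(t); print("face n.d",med,"mad",np.median(abs(t-med)),len(t))
g=abs(t-med)<.008; A=np.c_[q[g][:,:2],np.ones(g.sum())]; print("free fit",np.linalg.lstsq(A,q[g][:,2],rcond=None)[0])
def onf(uv): 
    r=rays(m,uv); return m["position"]+r*((med-m["position"]@n)/(r@n))[:,None]
b=(k&(h[...,2]<75)).astype(np.uint8)
N,l,st,ce=cv2.connectedComponentsWithStats(b)
D=[]
for i in range(1,N):
    if 12<st[i,4]<140: P=onf(ce[i])[0]; D.append(P); print(ce[i].round(1),st[i,4],P.round(4))
print("orange",[ (cc.round(1)) for cc,_,_ in blobs(p,*COL["orange"],300)])
# panel green top edge
E
```

```text
face n.d -0.19563508161466164 mad 0.0005090614338528199 7219
free fit [ 0.46889792 -0.01989047 -0.21770302]
[308.   60.8] 48 [0.6415 0.0028 0.0829]
[248.1  64. ] 38 [0.5798 0.0055 0.0541]
[277.4  84.1] 17 [ 0.6103 -0.0167  0.0688]
[272.1 104.1] 119 [ 0.6037 -0.0364  0.0661]
[249.4 114.1] 36 [ 0.5776 -0.0461  0.0541]
[306.5 115. ] 42 [ 0.6391 -0.0488  0.0829]
[249.7 126.1] 33 [ 0.577  -0.0591  0.0541]
[306.1 127.9] 39 [ 0.6385 -0.0618  0.0829]
[269.7 157.4] 57 [ 0.5982 -0.0939  0.0647]
[250.4 159.9] 31 [ 0.5752 -0.0975  0.0541]
[305.2 164.6] 35 [ 0.6369 -0.1006  0.0829]
[250.6 171.2] 32 [ 0.5745 -0.1108  0.054 ]
[304.9 176.1] 35 [ 0.6362 -0.1134  0.0828]
[251.  181.7] 29 [ 0.574  -0.1235  0.0541]
[304.6 187.8] 34 [ 0.6357 -0.1266  0.0829]
orange [array([282.9,  66.3]), array([282.8, 121.5]), array([282.5, 171.8]), array([125. , 189.4])]
```

>>> move_arm --motion "1 -0.77 -0.28 0 0; 1 -0.77 -0.28 0 0; 1 -0.77 -0.28 0 0; 1 -0.77 -0.28 0 0; 1 -0.77 -0.28 0 0"

```text
time: 2.82
position: [0.5402, -0.2734, 0.2541]
tool_rot: [0.723, 0.691, -0.002, 0.001]
ft_force: [0.5, -0.5, -0.4]
grip_width: 0.087
grip_force: 0.0
```

>>> move_arm --motion "1 -0.77 -0.28 0 0; 1 -0.77 -0.28 0 0; 1 -0.77 -0.28 0 0; 1 -0.77 -0.28 0 0; 1 -0.77 -0.28 0 0; 1 -0.77 -0.28 0 0; 1 -0.77 -0.28 0 0; 1 -0.77 -0.28 0 0"

```text
time: 3.48
position: [0.4812, -0.4176, 0.2541]
tool_rot: [0.721, 0.693, 0.0, -0.001]
ft_force: [1.1, 0.7, -0.0]
grip_width: 0.0872
grip_force: 0.0
```

```bash
cat > lid.py <<'E'
from h import *
import sys
o=robot.get_obs(); m=robot.camera_model("wrist"); p,d=robot.camera("wrist"); P=o["position"]; Rt=R.from_quat(o["tool_rot"])
zz=float(sys.argv[1]) if len(sys.argv)>1 else .072
print("t",o["time"],"tcp",P.round(4),"tooly",Rt.as_matrix()[:,1].round(4))
for n in ("yellow","blue","green"):
    for c,s,k in blobs(p,*COL[n],60):
        v,u=np.nonzero(k); q=pts(m,np.c_[u,v],d); top=abs(q[:,2]-zz)<.006
        if top.sum()<60: continue
        hull=cv2.convexHull(np.c_[u,v][top].astype(np.float32)); e=cv2.fitEllipse(hull)
        w=plane(m,e[0],zz)[0]; f=plane(m,hull.reshape(-1,2),zz); (cc,rr)=cv2.minEnclosingCircle(f[:,:2].astype(np.float32))
        print(n,np.round(e[0],1),s[:5],"lid",w.round(4),"mec",np.round(cc,4),"r",round(rr,4),"z",np.median(q[top][:,2]).round(4),"shift tool",(Rt.inv().apply(w-P)/.2).round(3))
cv2.imwrite(f"pics/lid{o['time']:.1f}.png",p[:,:,::-1])
E
python3 lid.py
```

```text
t 3.4833 tcp [ 0.4812 -0.4176  0.2541] tooly [ 9.992e-01 -3.960e-02 -3.000e-04]
yellow [225.   84.7] [ 205   64   41   43 1188] lid [ 0.4315 -0.3147  0.072 ] mec [ 0.4314 -0.3151] r 0.0213 z 0.0712 shift tool [ 0.503 -0.268  0.911]
blue [333.5 114.2] [ 314   94   40   41 1138] lid [ 0.5452 -0.3489  0.072 ] mec [ 0.5452 -0.3493] r 0.0215 z 0.0712 shift tool [0.355 0.307 0.911]
```

>>> move_arm --motion "1 0.503 -0.268 0.45 0; 1 0.503 -0.268 0.45 0; 1 0.503 -0.268 0.45 0; 1 0.503 -0.268 0.45 0; 1 0.503 -0.268 0.45 0; 1 0.503 -0.268 0.7 0; 1 0.503 -0.268 0.9 0; 1 0.503 -0.268 1 0; 1 0.503 -0.268 1 0; 1 0.503 -0.268 1 0"

```text
time: 4.37
position: [0.432, -0.3174, 0.0538]
tool_rot: [0.721, 0.693, 0.0, -0.0]
ft_force: [0.3, -1.1, 0.7]
grip_width: 0.087
grip_force: 0.0
```

>>> move_arm --motion "1 0 0 0.025 0; 1 0 0 0.025 0; 0 0 0 0.025 0; -0.5 0 0 0.025 0; -1 0 0 0.025 0; -1 0 0 0.025 0; -1 0 0 0.025 0; -1 0 0 0.025 0; -1 0 0 0.025 0; -1 0 0 0.025 0" --newtons 20

```text
time: 5.2
position: [0.4311, -0.3174, 0.049]
tool_rot: [0.722, 0.692, -0.0, -0.0]
ft_force: [-0.5, -0.5, 0.0]
grip_width: 0.0415
grip_force: 0.0
```

>>> move_arm --motion "-1 0 0 0 0; -1 0 0 0 0; -1 0 0 0 0" --newtons 20

```text
time: 5.45
position: [0.4311, -0.3174, 0.049]
tool_rot: [0.722, 0.692, 0.0, -0.0]
ft_force: [0.5, -0.3, 0.1]
grip_width: 0.0213
grip_force: 0.0
```

```bash
python3 - <<'E'
from h import *
print(robot.get_obs())
p,d=robot.camera("wrist");cv2.imwrite("pics/w2.png",p[:,:,::-1])
E
```

```text
{'time': 5.45, 'q': array([-8.43445408e-01,  6.28166705e-01,  1.77797269e+00,  1.63559134e-05,
        7.35624126e-01, -8.01494602e-01]), 'joint_velocities': array([-0.00236118, -0.00119343,  0.00034995, -0.00212785, -0.00066083,
       -0.00024531]), 'joint_torque': array([-1.42663899e-03, -4.05395830e+01, -9.82886374e+00,  1.77032570e-02,
        8.18087789e-02,  6.49032154e-05]), 'position': array([ 0.43110481, -0.31735178,  0.0489841 ]), 'tool_rot': array([ 7.21786191e-01,  6.92116094e-01,  8.64994109e-06, -8.51703320e-05]), 'ft_force': array([ 0.46012804, -0.30363812,  0.12618402]), 'moment': array([-0.12122762,  0.01671483,  0.03795295]), 'grip_force': 0.0, 'grip_width': 0.021263565808631733}
```

View pics/w2.png

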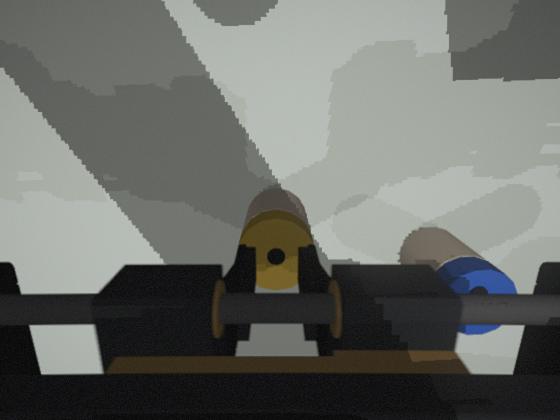

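The fingers shut past the pot, on its -y side: the lid is at (277,250) with the fingers closing at row ≈285. I'll measure where the pot is now.

```bash
python3 lid.py; python3 - <<'E'
from h import *
p,d=robot.camera("top"); m=robot.camera_model("top")
for n in("yellow","blue","green"):
  for c,s,k in blobs(p,*COL[n]):
    if 150<c[1]<280: print(n,c,s,plane(m,c,.072))
m=robot.camera_model("wrist"); print(plane(m,[[277,250],[277,210],[277,289]],.072))
E
```

```text
t 5.5 tcp [ 0.4311 -0.3174  0.049 ] tooly [ 9.991e-01 -4.200e-02 -1.000e-04]
yellow [279.5 272.4] [260 257  34  33 794] lid [ 0.4325 -0.3249  0.072 ] mec [ 0.4307 -0.3244] r 0.013 z 0.0711 shift tool [-0.037  0.008 -0.115]
blue [479.8 288. ] [ 436  258   81   36 1869] lid [ 0.5445 -0.3391  0.072 ] mec [ 0.5442 -0.3385] r 0.021 z 0.0711 shift tool [-0.085  0.571 -0.115]
blue [474.4 327.9] [451 324  49  10 341] lid [ 0.5447 -0.3655  0.072 ] mec [ 0.5449 -0.3638] r 0.0138 z 0.0713 shift tool [-0.217  0.578 -0.115]
blue [406.66931217 155.96560847] [396 146  22  22 378] [[ 0.72308807 -0.42516324  0.072     ]]
blue [383.32989691 208.94845361] [377 204  14  10  97] [[ 0.55070884 -0.34868687  0.072     ]]
blue [ 83.95726496 220.9025641 ] [ 68 210  33  23 585] [[0.49949216 0.60063942 0.072     ]]
green [207.16216216 251.87387387] [201 246  13  13 111] [[0.40712094 0.20795444 0.072     ]]
[[ 0.43163756 -0.31123243  0.072     ]
 [ 0.4326039  -0.28830716  0.072     ]
 [ 0.43062208 -0.33531952  0.072     ]]
```

>>> move_arm --motion "-1 0 0 0 0; -1 0 0 0 0; -1 0 0 0 0"

```text
time: 5.85
position: [0.4311, -0.3174, 0.0491]
tool_rot: [0.722, 0.692, -0.0, -0.0]
ft_force: [-0.3, -0.4, 0.2]
grip_width: 0.0008
grip_force: 0.0
```

```bash
python3 - <<'E'
from h import *
o=robot.get_obs();print(o["grip_width"],o["grip_force"],o["ft_force"])
p,d=robot.camera("wrist");a=p[170:350,180:380,::-1]
q,e=robot.camera("side");b=q[270:370,300:440,::-1]
cv2.imwrite("pics/w3.png",np.hstack([cv2.resize(a,(400,360)),cv2.resize(b,(400,360),interpolation=cv2.INTER_CUBIC)]))
E
```

```text
0.0007881220726478855 0.0 [-0.29056194 -0.44359546  0.20098307]
```

View pics/w3.png

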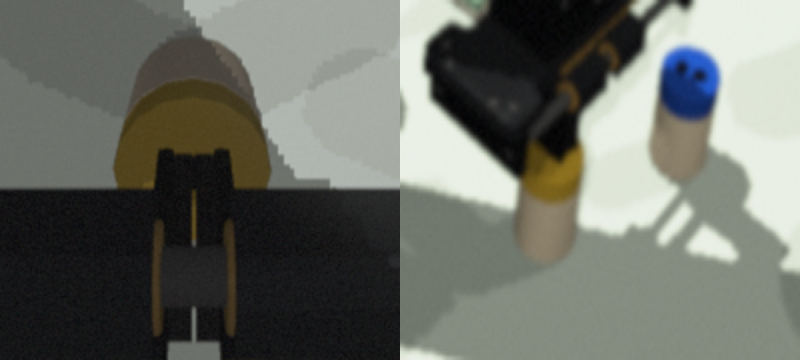

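The fingers are shut and overlap the lid without touching it. I'll use depth to find where the fingertips really are.

```bash
python3 - <<'E'
from h import *
m=robot.camera_model("wrist"); p,d=robot.camera("wrist"); print(m["position"])
for u in (262,270,277,285,293):
    for v in (235,246,250,255,260,268): print((u,v),p[v,u],pts(m,[[u,v]],d)[0].round(3))
m=robot.camera_model("side"); p,d=robot.camera("side")
b=p[270:370,300:440]
for u in range(350,372,4):
    for v in range(300,330,5): print((u,v),p[v,u],pts(m,[[u,v]],d)[0].round(3))
o=robot.get_obs(); print(o["q"].round(3))
E
```

```text
[ 0.43454759 -0.23458636  0.23895255]
(262, 235) [83 69 32] [ 0.424 -0.303  0.071]
(262, 246) [11 11 14] [ 0.424 -0.305  0.08 ]
(262, 250) [ 9  9 11] [ 0.424 -0.305  0.084]
(262, 255) [10 16 11] [ 0.425 -0.305  0.09 ]
(262, 260) [14 14 13] [ 0.425 -0.305  0.095]
(262, 268) [10  9 12] [ 0.425 -0.306  0.103]
(270, 235) [83 71 34] [ 0.428 -0.303  0.07 ]
(270, 246) [63 54 23] [ 0.428 -0.307  0.076]
(270, 250) [20 21 18] [ 0.428 -0.307  0.081]
(270, 255) [14 12 18] [ 0.428 -0.306  0.088]
(270, 260) [8 9 9] [ 0.428 -0.307  0.093]
(270, 268) [12 13 13] [ 0.429 -0.307  0.101]
(277, 235) [80 66 29] [ 0.432 -0.302  0.072]
(277, 246) [71 59 25] [ 0.432 -0.309  0.072]
(277, 250) [15 16 13] [ 0.432 -0.306  0.083]
(277, 255) [20 18 19] [ 0.432 -0.307  0.087]
(277, 260) [20 20 20] [ 0.432 -0.307  0.093]
(277, 268) [47 40 17] [ 0.432 -0.307  0.1  ]
(285, 235) [82 70 32] [ 0.436 -0.303  0.07 ]
(285, 246) [63 52 22] [ 0.436 -0.307  0.078]
(285, 250) [13 12 14] [ 0.436 -0.307  0.083]
(285, 255) [23 23 19] [ 0.436 -0.307  0.087]
(285, 260) [23 24 20] [ 0.436 -0.307  0.092]
(285, 268) [14 13 12] [ 0.435 
[... 1314 characters left out ...]
 107  63] [ 0.431 -0.337  0.064]
(362, 325) [159 161 141] [ 0.433 -0.338  0.048]
(366, 300) [184 193 177] [ 0.532 -0.279 -0.001]
(366, 305) [221 228 213] [ 0.52  -0.288 -0.001]
(366, 310) [223 230 215] [ 0.507 -0.298  0.001]
(366, 315) [207 216 198] [ 0.497 -0.305 -0.   ]
(366, 320) [213 223 206] [ 0.486 -0.314 -0.001]
(366, 325) [225 232 218] [ 0.474 -0.322  0.   ]
(370, 300) [215 224 207] [ 0.537 -0.286  0.001]
(370, 305) [233 239 228] [ 0.525 -0.295  0.001]
(370, 310) [234 240 230] [ 0.515 -0.302 -0.002]
(370, 315) [222 230 215] [ 0.504 -0.311 -0.002]
(370, 320) [223 230 215] [ 0.493 -0.319 -0.002]
(370, 325) [223 230 216] [ 0.481 -0.328 -0.001]
[-0.843  0.628  1.778 -0.     0.736 -0.801]
```

```bash
python3 - <<'E'
from h import *
z=np.load("w1.npz"); p,d=z["p"],z["d"]; m=robot.camera_model("wrist"); m["position"],m["attitude"]=z["pos"],z["att"]
v,u=np.mgrid[240:345,140:200]; uv=np.c_[u.ravel(),v.ravel()]; q=pts(m,uv,d); g=(d[uv[:,1],uv[:,0]]>0)&(q[:,2]>.15)
tcp=np.array([.605,-.1182,.253]); r=(q-tcp)[g]; uvg=uv[g]
i=np.argsort(r[:,2])[:400:25]
for j in i: print(uvg[j],r[j].round(4))
E
```

```text
[187 246] [-0.0471  0.0122  0.0264]
[193 246] [-0.0433  0.0128  0.0283]
[188 247] [-0.0458  0.0128  0.0291]
[195 270] [-0.0434 -0.0003  0.03  ]
[180 246] [-0.0493  0.0142  0.0307]
[190 250] [-0.0442  0.0121  0.0316]
[193 260] [-0.0431  0.0068  0.0324]
[192 260] [-0.0433  0.0072  0.0332]
[194 279] [-0.0434 -0.0035  0.0338]
[192 256] [-0.0427  0.0101  0.0346]
[191 254] [-0.0428  0.0116  0.0353]
[192 266] [-0.0429  0.0051  0.0359]
[185 254] [-0.0454  0.0123  0.0366]
[173 251] [-0.051   0.0145  0.0372]
[179 252] [-0.0478  0.0142  0.0381]
[181 255] [-0.0468  0.0128  0.0386]
```

Depth in both pictures puts the real fingertips about 27 mm above the reported TCP, not 8 mm below it. So the gripper closed just over the lid and nothing was touched. From here I'll use tip z = TCP z + 27 mm.

>>> move_arm --motion "1 0.012 0 -0.02 0; 1 0.012 0 -0.02 0; 1 0.012 0 -0.02 0; 1 0.012 0 -0.02 0; 1 0.012 0 -0.02 0; 1 0.012 0 -0.02 0; 1 0.012 0 -0.02 0; 1 0.012 0 -0.02 0; 1 0.012 0 -0.02 0; 1 0.012 0 -0.02 0"

```text
time: 6.88
position: [0.4312, -0.315, 0.053]
tool_rot: [0.722, 0.692, -0.0, -0.0]
ft_force: [0.6, 0.3, 0.2]
grip_width: 0.0589
grip_force: 0.0
```

>>> move_arm --motion "1 0 0 0.1 0; 1 0 0 0.195 0; 1 0 0 0.195 0; -1 0 0 0.195 0; -1 0 0 0.195 0; -1 0 0 0.195 0; -1 0 0 0.195 0; -1 0 0 0.195 0; -1 0 0 0.195 0; -1 0 0 0.195 0; -1 0 0 0.195 0; -1 0 0 0.195 0" --newtons 20

```text
time: 7.88
position: [0.4313, -0.3151, 0.0143]
tool_rot: [0.722, 0.692, -0.0, 0.0]
ft_force: [-0.1, -0.1, 2.2]
grip_width: 0.0438
grip_force: 20.0
```

>>> move_arm --motion "-1 0 0 -0.2 0; -1 0 0 -0.4 0; -1 0 0 -0.6 0; -1 0 0 -0.73 0; -1 0.8165 0.412 -0.73 0; -1 0.8165 0.412 -0.73 0; -1 0.8165 0.412 -0.73 0; -1 0.8165 0.412 -0.73 0; -1 0.8165 0.412 -0.73 0"

```text
time: 8.63
position: [0.5215, -0.1506, 0.16]
tool_rot: [0.721, 0.693, 0.001, -0.001]
ft_force: [0.1, -1.3, -1.0]
grip_width: 0.0435
grip_force: 20.0
```

>>> move_arm --motion "-1 0.8165 0.412 0 0; -1 0.8165 0.412 0 0; -1 0.8165 0.412 0 0; -1 0.8165 0.412 0 0; -1 0.8165 0.412 0 0; -1 0.8165 0.412 0 0; -1 0.8165 0.412 0 0; -1 0.8165 0.412 0 0"

```text
time: 9.3
position: [0.6086, 0.0038, 0.1595]
tool_rot: [0.722, 0.692, -0.001, -0.001]
ft_force: [-0.0, -0.6, -0.7]
grip_width: 0.0436
grip_force: 20.0
```

```bash
cat > tgt.py <<'E'
from h import *
import sys
o=robot.get_obs(); Rt=R.from_quat(o["tool_rot"]); t=np.array(sys.argv[1:4],float)
print(o["position"].round(4),o["tool_rot"].round(4),"w",o["grip_width"].round(4),"shift",(Rt.inv().apply(t-o["position"])/.2).round(3))
E
python3 tgt.py .6097 .0042 .0705
```

```text
Traceback (most recent call last):
  File "tgt.py", line 4, in <module>
    print(o["position"].round(4),o["tool_rot"].round(4),"w",o["grip_width"].round(4),"shift",(Rt.inv().apply(t-o["position"])/.2).round(3))
                                                            ^^^^^^^^^^^^^^^^^^^^^
AttributeError: 'float' object has no attribute 'round'
```

>>> move_arm --motion "-1 0.002 0.005 0.15 0; -1 0.002 0.005 0.3 0; -1 0.002 0.005 0.37 0; -1 0.002 0.005 0.4 0; -1 0.002 0.005 0.42 0; -1 0.002 0.005 0.43 0; -1 0.002 0.005 0.44 0; -1 0.002 0.005 0.445 0; -1 0.002 0.005 0.445 0"

```text
time: 10.05
position: [0.6111, 0.0045, 0.0718]
tool_rot: [0.722, 0.692, 0.0, 0.001]
ft_force: [-0.1, 0.6, -1.0]
grip_width: 0.044
grip_force: 20.0
```

>>> move_arm --motion "-1 0 -0.004 0.006 0; -1 0 -0.004 0.012 0; -1 0 -0.004 0.018 0; -1 0 -0.004 0.018 0"

```text
time: 10.38
position: [0.6113, 0.0044, 0.069]
tool_rot: [0.722, 0.692, 0.001, 0.002]
ft_force: [0.1, -0.7, 5.0]
grip_width: 0.0432
grip_force: 20.0
```

>>> move_arm --motion "1 0 0 0 0; 1 0 0 0 0; 1 0 0 0 0; 1 0 0 0 0; 1 0 -0.02 0 0; 1 0 -0.04 0 0; 1 0 -0.04 0 0; 1 0 -0.04 0 0"

```text
time: 11.05
position: [0.6012, 0.0052, 0.0673]
tool_rot: [0.722, 0.692, -0.0, -0.0]
ft_force: [-0.2, -0.5, 0.0]
grip_width: 0.0845
grip_force: 0.0
```

```bash
sed -i 's/o\["grip_width"\].round(4)/o["grip_width"]/' tgt.py; python3 - <<'E'
from h import *
p,d=robot.camera("wrist"); q,e=robot.camera("side")
np.savez("s2.npz",p=q,d=e)
cv2.imwrite("pics/w4.png",np.hstack([cv2.resize(p[:,:,::-1],(440,330)),cv2.resize(q[130:280,230:390,::-1],(352,330),interpolation=cv2.INTER_CUBIC)]))
E
```

```text
(no output)
```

View pics/w4.png

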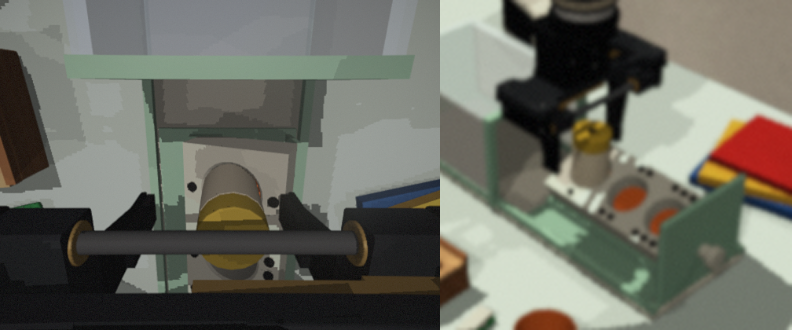

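The pot stands upright on the plunger edge, with its lid centred over the mouth. I'll tip it towards -x with the far finger.

>>> move_arm --motion "1 0 -0.03 0 0; 1 0 -0.05 0 0; 1 0 -0.065 0 0; 1 0 -0.08 0 0; 1 0 -0.095 0 0; 1 0 -0.11 0 0; 1 0 -0.11 0 0; 1 0 -0.11 0 0"

```text
time: 11.82
position: [0.5815, 0.0057, 0.0683]
tool_rot: [0.722, 0.692, 0.001, 0.002]
ft_force: [3.8, -0.2, 3.5]
grip_width: 0.0872
grip_force: 2.3
```

```bash
cat > pot.py <<'E'
# pose of a lid: plane fit of depth points of the lid's colour inside the rack area
from h import *
import sys
o=robot.get_obs(); print("t",o["time"],"tcp",o["position"].round(4),"F",o["ft_force"].round(1))
for cam in sys.argv[2:]:
    m=robot.camera_model(cam); p,d=robot.camera(cam); np.savez(f"pot_{cam}.npz",p=p,d=d)
    for c,s,k in blobs(p,*COL[sys.argv[1]],40):
        v,u=np.nonzero(k); q=pts(m,np.c_[u,v],d); q=q[(q[:,2]>.085)&(q[:,2]<.15)&(abs(q[:,0]-.6)<.08)&(q[:,1]>-.2)]
        if len(q)<40: continue
        # fit z=ax+by+c robustly from upper points (RANSAC)
        rng=np.random.default_rng(0); best=None
        for _ in range(400):
            a=q[rng.choice(len(q),3,False)]; n=np.cross(a[1]-a[0],a[2]-a[0]); l=np.linalg.norm(n)
            if l<1e-6: continue
            n=n/l*np.sign(n[2]); 
            if n[2]<.7: continue
            i=abs((q-a[0])@n)<.0015
            if best is None or i.sum()>best.sum(): best=i
        if best is None: continue
        g=q[best]; C=g.mean(0); n=np.linalg.svd(g-C)[2][2]; n*=np.sign(n[2])
        print(cam,"n",len(g),"/",len(q),"lean -x deg",np.degrees(np.arctan2(-n[0],n[2])).round(1),"y",np.degrees(np.arctan2(n[1],n[2])).round(1),"range",g.min(0).round(3),g.max(0).round(3),"mid",((g.min(0)+g.max(0))/2).round(4))
E
python3 pot.py yellow wrist side
```

```text
t 11.8167 tcp [0.5815 0.0057 0.0683] F [ 3.8 -0.2  3.5]
wrist n 558 / 1320 lean -x deg 11.8 y 44.8 range [0.582 0.014 0.124] [0.607 0.021 0.132] mid [0.5949 0.0178 0.128 ]
wrist n 627 / 628 lean -x deg 12.8 y -7.8 range [ 0.579 -0.024  0.123] [ 0.609 -0.009  0.13 ] mid [ 0.5937 -0.0163  0.1266]
wrist n 133 / 133 lean -x deg 11.2 y -11.6 range [ 0.598 -0.015  0.127] [ 0.611 -0.007  0.132] mid [ 0.6047 -0.0113  0.1293]
side n 121 / 197 lean -x deg 12.2 y -5.8 range [ 0.573 -0.025  0.124] [0.615 0.017 0.135] mid [ 0.5941 -0.0037  0.1294]
```

>>> move_arm --motion "1 0 -0.015 0 0; 1 0 -0.03 0 0; 1 0 -0.045 0 0; 1 0 -0.045 0 0"

```text
time: 12.25
position: [0.5777, 0.0053, 0.0704]
tool_rot: [0.722, 0.692, 0.005, 0.006]
ft_force: [7.8, -0.7, 10.7]
grip_width: 0.0872
grip_force: 5.4
```

```bash
python3 pot.py yellow side
```

```text
t 12.25 tcp [0.5777 0.0053 0.0704] F [ 7.8 -0.7 10.7]
side n 110 / 192 lean -x deg 16.5 y -6.6 range [ 0.567 -0.025  0.121] [0.605 0.017 0.136] mid [ 0.5863 -0.0043  0.1283]
```

>>> move_arm --motion "1 0 0.03 -0.02 0; 1 0 0.05 -0.1 0; 1 0 0.05 -0.25 0; -1 0 0.05 -0.35 0; -1 0 0.05 -0.35 0; -1 0 0.05 -0.35 0; -1 0 0.05 -0.35 0; -1 0 0.05 -0.35 0; -1 0 0.05 -0.35 0; -1 0 0.05 -0.35 0; -1 0 0.05 -0.35 0; -1 0 0.05 -0.35 0"

```text
time: 13.3
position: [0.5805, 0.006, 0.137]
tool_rot: [0.722, 0.692, -0.0, -0.0]
ft_force: [-1.4, -0.0, -0.2]
grip_width: 0.0353
grip_force: 0.0
```

```bash
python3 pot.py yellow wrist side top; python3 - <<'E'
import numpy as np,cv2
p=np.load("pot_wrist.npz")["p"];q=np.load("pot_side.npz")["p"]
cv2.imwrite("pics/w5.png",np.hstack([cv2.resize(p[:,:,::-1],(440,330)),cv2.resize(q[160:280,240:370,::-1],(357,330),interpolation=cv2.INTER_CUBIC)]))
E
```

```text
t 13.3 tcp [0.5805 0.006  0.137 ] F [-1.4 -0.  -0.2]
wrist n 2261 / 2854 lean -x deg 31.4 y -2.5 range [ 0.563 -0.019  0.102] [0.601 0.024 0.125] mid [0.582  0.0026 0.1135]
side n 118 / 223 lean -x deg 35.8 y -1.8 range [ 0.563 -0.02   0.102] [0.597 0.022 0.127] mid [0.5801 0.0012 0.1147]
```

View pics/w5.png

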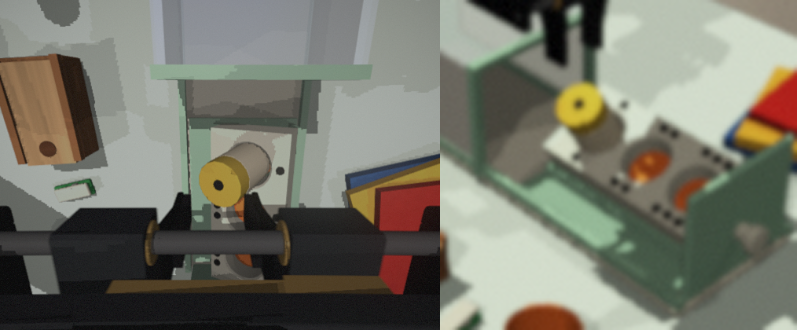

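The pot now leans about 31° in pocket 1, resting on its plunger at roughly 22 mm depth. The lid is at (.581,.002,.114). Next I press along the pocket axis with closed fingertips.

>>> move_arm --motion "-1 0 0 0 0; -1 0 0 0 0; -1 0 0 0 0; -1 -0.011 -0.038 0.08 0; -1 -0.011 -0.038 0.178 0; -1 -0.011 -0.027 0.201 0; -1 -0.011 -0.017 0.223 0; -1 -0.011 -0.007 0.245 0; -1 -0.011 -0.002 0.255 0; -1 -0.011 0.002 0.264 0; -1 -0.011 0.002 0.264 0"

```text
time: 14.37
position: [0.5825, 0.0039, 0.0858]
tool_rot: [0.722, 0.692, 0.001, 0.001]
ft_force: [-0.2, 1.0, 3.8]
grip_width: 0.0006
grip_force: 1.6
```

```bash
python3 tgt.py .5834 .0042 .0786;python3 pot.py yellow side
```

```text
[0.5825 0.0039 0.0858] [0.7218 0.6921 0.0009 0.0009] w 0.0005694876828432144 shift [0.002 0.004 0.036]
t 14.3667 tcp [0.5825 0.0039 0.0858] F [-0.2  1.   3.8]
side n 68 / 129 lean -x deg 29.5 y -0.3 range [ 0.567 -0.02   0.1  ] [0.598 0.022 0.117] mid [0.5823 0.0007 0.1084]
```

>>> move_arm --motion "-1 0 0.002 0.005 0; -1 0 0.004 0.009 0; -1 0 0.006 0.014 0; -1 0 0.008 0.018 0; -1 0 0.01 0.023 0; -1 0 0.012 0.027 0; -1 0 0.012 0.027 0; -1 0 0.012 0.027 0"

```text
time: 15.08
position: [0.5857, 0.0038, 0.081]
tool_rot: [0.722, 0.692, 0.002, 0.002]
ft_force: [-0.4, 2.1, 7.4]
grip_width: 0.0002
grip_force: 3.1
```

>>> move_arm --motion "-1 0 0.002 0.005 0; -1 0 0.004 0.009 0; -1 0 0.006 0.014 0; -1 0 0.006 0.014 0; -1 0 0.006 0.014 0"

```text
time: 15.5
position: [0.5867, 0.0043, 0.0799]
tool_rot: [0.722, 0.692, 0.002, 0.002]
ft_force: [-3.2, 4.4, 17.0]
grip_width: 0.0004
grip_force: 8.3
```

>>> move_arm --motion "-1 0 0.002 0.005 0; -1 0 0.003 0.008 0; -1 0 0.003 0.008 0"

```text
time: 15.75
position: [0.5871, 0.0047, 0.0796]
tool_rot: [0.722, 0.692, 0.002, 0.001]
ft_force: [-6.0, 4.4, 25.2]
grip_width: 0.0004
grip_force: 12.3
```

>>> move_arm --motion "-1 0 -0.05 -0.1 0; 1 0 -0.08 -0.3 0; 1 0 -0.08 -0.45 0; 1 -0.5 -0.08 -0.6 0; 1 -0.9 -0.08 -0.6 0; 1 -0.9 -0.08 -0.6 0; 1 -0.9 -0.08 -0.6 0; 1 -0.9 -0.08 -0.6 0"

```text
time: 16.42
position: [0.5628, -0.1816, 0.1963]
tool_rot: [0.723, 0.691, -0.0, 0.003]
ft_force: [0.4, -0.1, 0.4]
grip_width: 0.0388
grip_force: 0.0
```

```bash
python3 pot.py yellow wrist side; python3 tgt.py .5452 -.3492 .16
```

```text
t 16.4167 tcp [ 0.5628 -0.1816  0.1963] F [ 0.4 -0.1  0.4]
side n 130 / 225 lean -x deg 26.6 y -0.7 range [ 0.572 -0.017  0.096] [0.608 0.025 0.117] mid [0.5898 0.0038 0.1065]
[ 0.5625 -0.1798  0.1956] [7.234e-01 6.904e-01 1.000e-04 1.800e-03] w 0.04720395651217216 shift [-0.85  -0.047  0.18 ]
```

>>> move_arm --motion "1 -0.85 -0.047 0.15 0; 1 -0.85 -0.047 0.3 0; 1 -0.85 -0.047 0.4 0; 1 -0.85 -0.047 0.5 0; 1 -0.85 -0.047 0.5 0; 1 -0.85 -0.047 0.5 0; 1 -0.85 -0.047 0.5 0"

```text
time: 17.1
position: [0.544, -0.3441, 0.0925]
tool_rot: [0.722, 0.691, 0.0, -0.003]
ft_force: [0.0, 1.1, 0.0]
grip_width: 0.0856
grip_force: 0.0
```

```bash
python3 tgt.py .5452 -.3492 .0143
```

```text
[ 0.544  -0.3441  0.0925] [ 7.224e-01  6.915e-01  1.000e-04 -2.600e-03] w 0.08563217863957542 shift [-0.027  0.008  0.391]
```

>>> move_arm --motion "1 0 0 0.08 0; 1 0 0 0.08 0; 1 0 0 0.08 0"

```text
time: 17.35
position: [0.5456, -0.3429, 0.0795]
tool_rot: [0.721, 0.693, 0.0, -0.001]
ft_force: [0.5, -1.0, 0.3]
grip_width: 0.0865
grip_force: 0.0
```

```bash
python3 tgt.py .5452 -.3492 .0143
```

```text
[ 0.5456 -0.3429  0.0795] [ 7.211e-01  6.928e-01  2.000e-04 -5.000e-04] w 0.08651783883291767 shift [-0.032 -0.001  0.326]
```

Settled; I'll apply the correction, descend and grip.

>>> move_arm --motion "1 -0.032 -0.001 0.05 0; 1 -0.032 -0.001 0.2 0; 1 -0.032 -0.001 0.326 0; 1 -0.032 -0.001 0.326 0; -1 -0.032 -0.001 0.326 0; -1 -0.032 -0.001 0.326 0; -1 -0.032 -0.001 0.326 0; -1 -0.032 -0.001 0.326 0; -1 -0.032 -0.001 0.326 0; -1 -0.032 -0.001 0.326 0; -1 -0.032 -0.001 0.326 0; -1 -0.032 -0.001 0.326 0" --newtons 20

```text
time: 18.35
position: [0.545, -0.3516, 0.014]
tool_rot: [0.722, 0.692, 0.0, 0.0]
ft_force: [-0.9, 0.6, 1.5]
grip_width: 0.0431
grip_force: 20.0
```

```bash
python3 tgt.py .6065 -.0540 .0143
```

```text
[ 0.545  -0.3516  0.014 ] [7.218e-01 6.921e-01 1.000e-04 4.000e-04] w 0.04314797201403322 shift [ 1.499  0.245 -0.002]
```

>>> move_arm --motion "-1 0 0 -0.2 0; -1 0 0 -0.4 0; -1 0 0 -0.6 0; -1 0 0 -0.73 0; -1 0.744 0.124 -0.73 0; -1 0.744 0.124 -0.73 0; -1 0.744 0.124 -0.73 0; -1 0.744 0.124 -0.73 0; -1 0.744 0.124 -0.73 0"

```text
time: 19.1
position: [0.5753, -0.1972, 0.1592]
tool_rot: [0.72, 0.694, 0.001, -0.002]
ft_force: [-0.1, -0.6, -1.3]
grip_width: 0.0434
grip_force: 20.0
```

>>> move_arm --motion "-1 0.744 0.124 0 0; -1 0.744 0.124 0 0; -1 0.744 0.124 0 0; -1 0.744 0.124 0 0; -1 0.744 0.124 0 0; -1 0.744 0.124 0 0; -1 0.744 0.124 0 0; -1 0.744 0.124 0 0; -1 0.744 0.124 0 0"

```text
time: 19.85
position: [0.6067, -0.0578, 0.1595]
tool_rot: [0.723, 0.691, -0.0, 0.0]
ft_force: [0.3, -0.2, -1.6]
grip_width: 0.0434
grip_force: 20.0
```

```bash
python3 tgt.py .6071 -.0564 .0675; python3 lid.py 0.217
```

```text
[ 0.6067 -0.0578  0.1595] [ 7.225e-01  6.913e-01 -2.000e-04  0.000e+00] w 0.0434191412023102 shift [0.007 0.002 0.46 ]
t 19.85 tcp [ 0.6067 -0.0578  0.1595] tooly [ 9.99e-01 -4.41e-02 -2.00e-04]
blue [276.1 284.4] [ 229  233   95   60 4068] lid [ 0.6067 -0.0526  0.217 ] mec [ 0.6068 -0.0524] r 0.0214 z 0.2166 shift tool [ 0.026 -0.001 -0.287]
blue [275.  322.7] [253 324  45   7 199] lid [ 0.6053 -0.0726  0.217 ] mec [ 0.6053 -0.0735] r 0.0104 z 0.2168 shift tool [-0.074 -0.004 -0.287]
```

```bash
python3 - <<'E'
from h import *
m=robot.camera_model("wrist"); p,d=robot.camera("wrist"); o=robot.get_obs()
for c,s,k in blobs(p,*COL["blue"],1000):
    v,u=np.nonzero(k); q=pts(m,np.c_[u,v],d); q=q[abs(q[:,2]-.2166)<.004]
    f=[(q[abs(q[:,0]-x)<.0015][:,1].max()-np.sqrt(.022**2-(x-.6068)**2)).round(4) for x in np.arange(.594,.62,.004)]
    print(f,"x",q[:,0].min(),q[:,0].max(),"tcp y",o["position"][1])
E
```

```text
[np.float64(-0.0546), np.float64(-0.0548), np.float64(-0.0551), np.float64(-0.0556), np.float64(-0.0552), np.float64(-0.055), np.float64(-0.0549)] x 0.5853394574499057 0.6278617522924431 tcp y -0.05751459817818223
```

>>> move_arm --motion "-1 0.005 0.002 0.15 0; -1 0.005 0.002 0.3 0; -1 0.005 0.002 0.37 0; -1 0.005 0.002 0.4 0; -1 0.005 0.002 0.42 0; -1 0.005 0.002 0.43 0; -1 0.005 0.002 0.44 0; -1 0.005 0.002 0.448 0; -1 0.005 0.002 0.448 0"

```text
time: 20.7
position: [0.6079, -0.0553, 0.0708]
tool_rot: [0.722, 0.692, 0.0, 0.001]
ft_force: [-0.5, 0.6, -1.1]
grip_width: 0.0433
grip_force: 20.0
```

>>> move_arm --motion "1 0 0 0 0; 1 0 0 0 0; 1 0 0 0 0; 1 0 0 0 0; 1 0 -0.04 0 0; 1 0 -0.07 0 0; 1 0 -0.1 0 0; 1 0 -0.12 0 0; 1 0 -0.135 0 0; 1 0 -0.15 0 0; 1 0 -0.165 0 0; 1 0 -0.165 0 0"

```text
time: 21.7
position: [0.573, -0.0534, 0.0698]
tool_rot: [0.722, 0.692, -0.001, -0.001]
ft_force: [-0.5, 0.2, -1.4]
grip_width: 0.0869
grip_force: 0.0
```

```bash
python3 pot.py blue side; python3 tgt.py .6071 -.0564 .07
```

```text
t 21.7 tcp [ 0.573  -0.0534  0.0698] F [-0.5  0.2 -1.4]
side n 49 / 129 lean -x deg -1.3 y -18.8 range [ 0.538 -0.082  0.093] [ 0.557 -0.057  0.103] mid [ 0.5476 -0.0697  0.098 ]
[ 0.5736 -0.0536  0.0698] [ 7.218e-01  6.921e-01 -3.000e-04 -5.000e-04] w 0.08699993690390863 shift [-0.007  0.168 -0.001]
```

```bash
python3 - <<'E'
from h import *
p,d=robot.camera("wrist"); q,e=robot.camera("side")
np.savez("s3.npz",p=q,d=e)
cv2.imwrite("pics/w6.png",np.hstack([cv2.resize(p[:,:,::-1],(440,330)),cv2.resize(q[150:290,230:380,::-1],(354,330),interpolation=cv2.INTER_CUBIC)]))
E
```

```text
(no output)
```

View pics/w6.png

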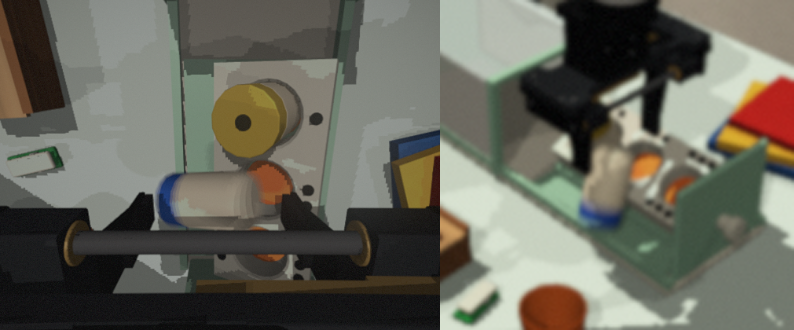

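The blue pot over-tipped: it lies towards -x with its lid at about (170,200) in the left half, and its bottom is out of pocket 2. I'll check whether it's at rest.

```bash
python3 - <<'E'
from h import *
m=robot.camera_model("wrist"); ms=robot.camera_model("side")
for i in range(2):
    o=robot.get_obs(); p,d=robot.camera("wrist"); q,e=robot.camera("side")
    for mm,P,D in((m,p,d),(ms,q,e)):
      for c,s,k in blobs(P,*COL["blue"],20):
        v,u=np.nonzero(k); w=pts(mm,np.c_[u,v],D); w=w[(abs(w[:,0]-.55)<.1)&(w[:,1]>-.15)&(w[:,1]<.1)&(w[:,2]<.2)]
        if len(w)>15: print(o["time"],len(w),np.percentile(w,[3,50,97],axis=0).round(3).tolist())
# body: cream points near
v,u=np.mgrid[200:300,190:330]; uv=np.c_[u.ravel(),v.ravel()]; w=pts(m,uv,d); hs=cv2.cvtColor(p,cv2.COLOR_RGB2HSV)[uv[:,1],uv[:,0]]
for v0 in (225,240,250,260,270,280): print(v0,[(u0,tuple((pts(m,[[u0,v0]],d)[0]*1000).round().astype(int).tolist())) for u0 in range(200,345,12)])
E
```

```text
21.85 252 [[0.529, -0.05, 0.026], [0.545, -0.042, 0.032], [0.557, -0.04, 0.037]]
21.85 26 [[0.517, -0.086, 0.02], [0.526, -0.082, 0.028], [0.539, -0.074, 0.035]]
21.95 904 [[0.528, -0.075, 0.016], [0.542, -0.051, 0.039], [0.548, -0.039, 0.045]]
21.95 36 [[0.514, -0.08, 0.014], [0.522, -0.076, 0.031], [0.532, -0.062, 0.043]]
225 [(200, (524, -45, 54)), (212, (531, -48, 49)), (224, (538, -50, 44)), (236, (546, -52, 39)), (248, (552, -61, 16)), (260, (561, -61, 16)), (272, (572, -48, 51)), (284, (579, -47, 57)), (296, (587, -46, 59)), (308, (597, -54, 38)), (320, (604, -52, 47)), (332, (612, -51, 50)), (344, (619, -50, 52))]
240 [(200, (525, -53, 61)), (212, (531, -56, 54)), (224, (538, -59, 49)), (236, (545, -62, 42)), (248, (551, -74, 16)), (260, (560, -73, 17)), (272, (571, -59, 52)), (284, (579, -57, 56)), (296, (587, -57, 58)), (308, (596, -64, 42)), (320, (604, -63, 46)), (332, (612, -62, 49)), (344, (619, -60, 53))]
250 [(200, (525, -59, 64)), (212, (531, -63, 56)), (224, (537, -66, 48)), (236, (544, -71, 39)), (248, (550, -82, 16)), (260, (560, -82, 17)), (272, (571, -66, 53)), 
[... 355 characters left out ...]
(594, -71, 59)), (320, (603, -75, 52)), (332, (612, -78, 48)), (344, (621, -79, 47))]
270 [(200, (521, -77, 55)), (212, (516, -107, -1)), (224, (526, -108, -2)), (236, (538, -103, 9)), (248, (549, -99, 17)), (260, (559, -100, 16)), (272, (570, -82, 51)), (284, (578, -79, 57)), (296, (586, -78, 59)), (308, (594, -77, 62)), (320, (602, -77, 63)), (332, (610, -78, 61)), (344, (617, -77, 64))]
280 [(200, (504, -117, -2)), (212, (515, -117, -1)), (224, (526, -117, 0)), (236, (538, -112, 9)), (248, (549, -109, 16)), (260, (558, -109, 16)), (272, (570, -89, 52)), (284, (578, 29, 260)), (296, (586, -85, 60)), (308, (594, -84, 62)), (320, (601, -82, 67)), (332, (609, -81, 69)), (344, (616, -80, 72))]
```

>>> move_arm --motion "1 0 0 -0.3 0; 1 0 0 -0.3 0; 1 0 0 -0.3 0; 1 0 0 -0.3 0; 1 0 0 -0.3 0; 1 0 0 -0.3 0"

```text
time: 22.55
position: [0.5732, -0.0534, 0.1289]
tool_rot: [0.722, 0.692, -0.001, -0.001]
ft_force: [0.1, 0.5, 0.2]
grip_width: 0.0875
grip_force: 0.0
```

```bash
python3 - <<'E'
from h import *
p,d=robot.camera("wrist"); m=robot.camera_model("wrist"); q,e=robot.camera("side"); ms=robot.camera_model("side")
np.savez("w7.npz",p=p,d=d,pos=m["position"],att=m["attitude"]);np.savez("s7.npz",p=q,d=e)
cv2.imwrite("pics/w7.png",np.hstack([cv2.resize(p[:,:,::-1],(440,330)),cv2.resize(q[150:290,230:380,::-1],(354,330),interpolation=cv2.INTER_CUBIC)]))
for mm,P,D in((m,p,d),(ms,q,e)):
  for c,s,k in blobs(P,*COL["blue"],20):
    v,u=np.nonzero(k); w=pts(mm,np.c_[u,v],D); w=w[(abs(w[:,0]-.55)<.12)&(w[:,1]>-.15)&(w[:,1]<.1)&(w[:,2]<.2)]
    if len(w)>15: print(len(w),c,np.percentile(w,[3,50,97],axis=0).round(3).tolist())
E
```

```text
989 [193.93447581 154.5       ] [[0.498, -0.029, 0.03], [0.506, -0.008, 0.04], [0.514, 0.008, 0.044]]
79 [274.79746835 240.39240506] [[0.498, -0.03, 0.018], [0.505, -0.022, 0.039], [0.512, -0.004, 0.045]]
```

View pics/w7.png

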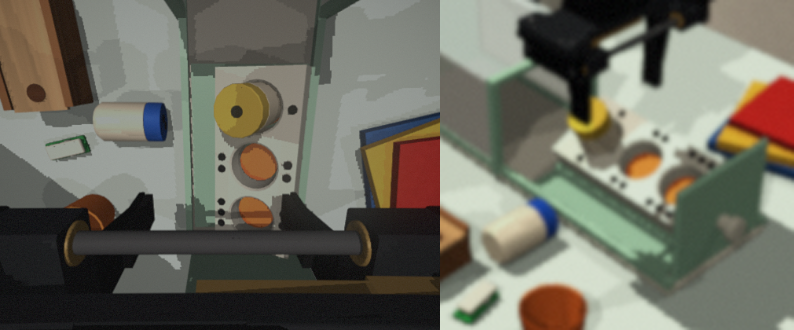

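The blue pot came to rest on its side on the table, lid end towards +x (left half: lid at (157,121), bottom at (93,122)). It's between the clip and the tray, and nothing else was disturbed. I'll get its axis from depth.

```bash
python3 - <<'E'
from h import *
z=np.load("w7.npz"); p,d=z["p"],z["d"]; m=robot.camera_model("wrist"); m["position"],m["attitude"]=z["pos"],z["att"]
v,u=np.mgrid[60:260,60:240]; uv=np.c_[u.ravel(),v.ravel()]; q=pts(m,uv,d)
g=(q[:,2]>.025)&(q[:,2]<.06)&(q[:,0]>.425)&(q[:,0]<.525)&(q[:,1]<.035)&(q[:,1]>-.05)
w=q[g]; print(g.sum(),np.percentile(w,[1,99],axis=0).round(4).tolist())
for x in np.arange(.43,.525,.01):
    s=w[abs(w[:,0]-x)<.003]
    if len(s)>10: print(x.round(3),len(s),"y",s[:,1].min().round(4),s[:,1].max().round(4),"zmax",np.percentile(s[:,2],95).round(4),"ridge y",s[s[:,2]>s[:,2].max()-.003][:,1].mean().round(4))
t=robot.camera_model("top"); P,D=robot.camera("top")
for u0 in range(232,300,5): print(u0,[tuple((pts(t,[[u0,v0]],D)[0]*1000).round().astype(int).tolist()) for v0 in (220,226,235,245)])
E
```

```text
4860 [[0.4263, -0.0297, 0.0257], [0.5149, 0.0334, 0.0476]]
0.43 565 y 0.0104 0.0349 zmax 0.0476 ridge y 0.0218
0.44 16 y -0.0224 0.0062 zmax 0.0397 ridge y -0.0101
0.45 333 y -0.0288 0.0122 zmax 0.0433 ridge y -0.0086
0.46 352 y -0.0291 0.0119 zmax 0.0435 ridge y -0.0094
0.47 358 y -0.0296 0.0115 zmax 0.0435 ridge y -0.0093
0.48 353 y -0.03 0.0111 zmax 0.0435 ridge y -0.0097
0.49 350 y -0.0305 0.0107 zmax 0.0437 ridge y -0.0103
0.5 338 y -0.0308 0.0103 zmax 0.0435 ridge y -0.0115
0.51 351 y -0.0318 0.0099 zmax 0.0435 ridge y -0.0111
232 [(513, 140, 3), (494, 140, -3), (464, 140, -7), (430, 138, -1)]
237 [(514, 124, -2), (494, 123, -4), (464, 122, 1), (430, 121, 4)]
242 [(514, 107, 0), (494, 106, -2), (464, 105, 2), (431, 105, -2)]
247 [(514, 90, 2), (494, 89, 3), (464, 89, -2), (427, 39, 655)]
252 [(515, 74, -6), (494, 73, 0), (464, 72, 5), (427, 29, 673)]
257 [(478, 27, 571), (466, 27, 569), (446, 23, 636), (427, 20, 674)]
262 [(477, 16, 578), (464, 15, 596), (446, 13, 642), (427, 12, 674)]
267 [(477, 6, 588), (464, 5, 605), (446, 4, 642), (427, 3, 672)]
272 [(477, -4, 593), (464, -4, 608), (446, -5, 639), (427, -6, 670)]
277 [(477, -14, 593), (464, -14, 604), (446, -14, 635), (428, -15, 666)]
282 [(477, -23, 593), (465, -23, 602), (446, -23, 630), (428, -24, 660)]
287 [(477, -33, 591), (465, -33, 593), (447, -33, 619), (428, -33, 652)]
292 [(479, -44, 571), (466, -43, 591), (447, -43, 609), (428, -42, 640)]
297 [(479, -54, 565), (467, -54, 565), (448, -53, 587), (428, -52, 619)]
```

>>> move_arm --motion "1 0.199 -0.38 -0.1 -0.53; 1 0.199 -0.38 -0.1 -0.53; 1 0.199 -0.38 -0.1 -0.53; 1 0.199 -0.38 -0.1 -0.53; 1 0.199 -0.38 -0.1 -0.53; 1 0.199 -0.38 -0.1 -0.53; 1 0.199 -0.38 -0.1 -0.53; 1 0.199 -0.38 -0.1 -0.53; 1 0.199 -0.38 -0.1 -0.53; 1 0.199 -0.38 -0.1 -0.53; 1 0.199 -0.38 -0.1 -0.53; 1 0.199 -0.38 -0.1 -0.53"

```text
time: 23.7
position: [0.4997, -0.0107, 0.1495]
tool_rot: [0.053, 0.999, 0.0, -0.001]
ft_force: [0.2, -0.6, -0.9]
grip_width: 0.0871
grip_force: 0.0
```

>>> move_arm --motion "1 0 0 0.2 -0.06; 1 0 0 0.2 -0.06; 1 0 0 0.2 -0.06; 1 0 0 0.2 -0.06"

```text
time: 24.03
position: [0.4999, -0.0108, 0.1095]
tool_rot: [-0.037, 0.999, 0.0, -0.001]
ft_force: [0.7, 0.1, -0.0]
grip_width: 0.0871
grip_force: 0.0
```

```bash
python3 tgt.py .499 -.0105 -.018; python3 - <<'E'
from h import *
# tip height check and pot still there
o=robot.get_obs(); m=robot.camera_model("wrist"); p,d=robot.camera("wrist")
for c,s,k in blobs(p,*COL["blue"],100):
    v,u=np.nonzero(k); w=pts(m,np.c_[u,v],d); print(c,np.percentile(w,[2,50,98],axis=0).round(3).tolist())
v,u=np.mgrid[200:345,100:460]; uv=np.c_[u.ravel(),v.ravel()]; w=pts(m,uv,d)-o["position"]; dark=cv2.cvtColor(p,cv2.COLOR_RGB2GRAY)[uv[:,1],uv[:,0]]<50
g=dark&(w[:,2]>0)&(abs(w[:,0])<.02); print("lowest finger z rel TCP",np.sort(w[g][:,2])[[0,20,60]])
E
```

```text
[ 0.4999 -0.0108  0.1095] [-3.690e-02  9.993e-01  2.000e-04 -5.000e-04] w 0.08706922080797755 shift [0.004 0.002 0.638]
[364.85398773 224.65153374] [[0.501, 0.047, 0.031], [0.509, 0.063, 0.041], [0.517, 0.083, 0.044]]
lowest finger z rel TCP [0.02743751 0.02889203 0.0295461 ]
```

The pot is rolling slowly towards +y. I'll measure its speed so I can intercept it.

```bash
cat > roll.py <<'E'
from h import *
for i in range(2):
    for cam in ("wrist","side"):
        o=robot.get_obs(); m=robot.camera_model(cam); p,d=robot.camera(cam)
        for c,s,k in blobs(p,*COL["blue"],25):
            v,u=np.nonzero(k); w=pts(m,np.c_[u,v],d); w=w[(w[:,2]<.06)&(w[:,2]>.01)&(w[:,0]<.56)&(w[:,1]<.5)]
            if len(w)>15: a=np.percentile(w,[2,98],axis=0); print(cam,round(o["time"],2),len(w),a.round(4).tolist(),"ridge",w[w[:,2]>.04][:,1].mean().round(4))
E
python3 roll.py
```

```text
wrist 24.08 811 [[0.5011, 0.0494, 0.0313], [0.5166, 0.085, 0.0437]] ridge 0.0687
side 24.13 77 [[0.5006, 0.049, 0.016], [0.5164, 0.0773, 0.0466]] ridge 0.0667
wrist 24.18 809 [[0.5011, 0.0545, 0.0316], [0.5169, 0.0901, 0.044]] ridge 0.0726
side 24.23 81 [[0.5014, 0.0523, 0.0176], [0.5162, 0.0806, 0.0456]] ridge 0.0699
```

>>> move_arm --motion "1 -0.038 0.25 0.1 0; 1 -0.038 0.45 0.25 0; 1 -0.038 0.573 0.4 0; 1 -0.038 0.573 0.55 0; 1 -0.038 0.573 0.638 0; -1 -0.038 0.573 0.638 0; -1 -0.038 0.573 0.638 0; -1 -0.038 0.573 0.638 0; -1 -0.038 0.573 0.638 0; -1 -0.038 0.573 0.638 0; -1 -0.038 0.573 0.638 0; -1 -0.038 0.573 0.638 0" --newtons 6

```text
time: 25.28
position: [0.4998, 0.1036, -0.0166]
tool_rot: [-0.038, 0.999, -0.0, 0.001]
ft_force: [-0.2, -0.9, -0.6]
grip_width: 0.0486
grip_force: 6.1
```

```bash
python3 tgt.py .499 .104 -.018; python3 roll.py
```

```text
[ 0.4998  0.1036 -0.0166] [-3.760e-02  9.993e-01 -1.000e-04  1.100e-03] w 0.0485664824509256 shift [0.004 0.002 0.007]
wrist 25.28 1888 [[0.4826, 0.0881, 0.0288], [0.5013, 0.125, 0.0437]] ridge 0.1059
side 25.33 24 [[0.4898, 0.0864, 0.0397], [0.501, 0.1135, 0.0459]] ridge 0.1007
wrist 25.38 1857 [[0.4827, 0.0881, 0.0289], [0.501, 0.125, 0.0437]] ridge 0.1059
side 25.43 25 [[0.4885, 0.0888, 0.0385], [0.5013, 0.1137, 0.0462]] ridge 0.1021
```

Caught it, but near the lid's rim. I'll loosen slightly, shift 11 mm down the pot and re-grip.

>>> move_arm --motion "0.35 0 0 0 0; 0.35 0.03 0 0 0; 0.35 0.055 0 0 0; 0.35 0.055 0 0 0; -1 0.055 0 0 0; -1 0.055 0 0 0; -1 0.055 0 0 0; -1 0.055 0 0 0; -1 0.055 0 0 0" --newtons 6

```text
time: 26.23
position: [0.4882, 0.1032, -0.0176]
tool_rot: [-0.038, 0.999, -0.0, 0.0]
ft_force: [-0.2, 0.6, -0.8]
grip_width: 0.0511
grip_force: 5.5
```

```bash
python3 roll.py | head -1; python3 - <<'E'
from h import *
m=robot.camera_model("wrist"); p,d=robot.camera("wrist"); print(robot.get_obs()["grip_width"])
v,u=np.mgrid[0:330,60:500:1]; uv=np.c_[u.ravel(),v.ravel()]; q=pts(m,uv,d); hs=cv2.cvtColor(p,cv2.COLOR_RGB2HSV)[uv[:,1],uv[:,0]]
g=(q[:,2]>.028)&(q[:,2]<.06)&(q[:,0]>.40)&(q[:,0]<.53)&(q[:,1]<.16)&(q[:,1]>.05)&(hs[:,2]>70)
w=q[g]
for x in np.arange(.40,.52,.01):
    s=w[abs(w[:,0]-x)<.003]
    if len(s)>10: print(x.round(3),len(s),"y",s[:,1].min().round(4),s[:,1].max().round(4),"z",np.percentile(s[:,2],[5,95]).round(4))
E
```

```text
wrist 26.23 379 [[0.4805, 0.1111, 0.0272], [0.4901, 0.1266, 0.0413]] ridge 0.1127
0.050678044470684934
0.4 1688 y 0.0501 0.1197 z [0.0404 0.0453]
0.41 3178 y 0.05 0.1201 z [0.0401 0.0453]
0.42 3249 y 0.05 0.1202 z [0.0433 0.0481]
0.43 426 y 0.05 0.117 z [0.0295 0.048 ]
0.44 1203 y 0.0696 0.1069 z [0.0311 0.0425]
0.45 1317 y 0.0661 0.1114 z [0.0316 0.0431]
0.46 1236 y 0.0694 0.1152 z [0.0321 0.0431]
0.47 1169 y 0.0739 0.1195 z [0.032  0.0432]
0.48 1073 y 0.0669 0.1221 z [0.0333 0.0432]
0.49 114 y 0.0819 0.123 z [0.031  0.0402]
0.5 36 y 0.0793 0.1143 z [0.0421 0.044 ]
0.51 28 y 0.0935 0.1013 z [0.0345 0.0403]
```

>>> move_arm --motion "0.35 0 0 -0.02 0; 0.35 0 0 -0.02 -0.04; 0.35 0 0 -0.02 -0.08; 0.35 0 0 -0.02 -0.1; 0.35 0 0 -0.02 -0.1; -1 0 0 -0.02 -0.1; -1 0 0 -0.02 -0.1; -1 0 0 -0.02 -0.1; -1 0 0 -0.02 -0.1; -1 0 0 -0.02 -0.1" --newtons 6

```text
time: 27.32
position: [0.488, 0.1032, -0.0135]
tool_rot: [-0.193, 0.981, 0.0, 0.0]
ft_force: [0.6, -0.4, 1.2]
grip_width: 0.0433
grip_force: 6.0
```

>>> move_arm --motion "-1 0 0 -0.05 0; -1 0 0 -0.12 0; -1 0 0 -0.2 0; -1 0 0 -0.28 0; -1 0 0 -0.33 0; -1 0 0 -0.33 0; -1 0 0 -0.33 0; -1 0 0 -0.33 0" --newtons 4

```text
time: 27.98
position: [0.4875, 0.1032, 0.0521]
tool_rot: [-0.194, 0.981, 0.0, -0.0]
ft_force: [-0.5, 1.5, -1.2]
grip_width: 0.0435
grip_force: 4.0
```

```bash
cat > hang.py <<'E'
from h import *
import sys
col=sys.argv[1]; o=robot.get_obs(); P=o["position"]; print("t",round(o["time"],2),"tcp",P.round(4),o["tool_rot"].round(4),"w",round(o["grip_width"],4),"F",o["ft_force"].round(1))
for cam in ("wrist","side"):
    m=robot.camera_model(cam); p,d=robot.camera(cam)
    for c,s,k in blobs(p,*COL[col],25):
        v,u=np.nonzero(k); w=pts(m,np.c_[u,v],d); w=w[np.linalg.norm(w-P-[0,0,.046],axis=1)<.09]
        if len(w)>20:
            rng=np.random.default_rng(0); best=np.zeros(len(w),bool); 
            for _ in range(300):
                a=w[rng.choice(len(w),3,False)]; n=np.cross(a[1]-a[0],a[2]-a[0]); l=np.linalg.norm(n)
                if l<2e-5: continue
                i=abs((w-a[0])@(n/l))<.0015
                if i.sum()>best.sum(): best=i
            g=w[best]; n=np.linalg.svd(g-g.mean(0))[2][2]; n*=np.sign(n[2])
            print(cam,len(g),"/",len(w),"normal",n.round(3),"range",g.min(0).round(4),g.max(0).round(4))
E
python3 hang.py blue
```

```text
t 27.98 tcp [0.4875 0.1032 0.0521] [-1.937e-01  9.811e-01  1.000e-04 -5.000e-04] w 0.0435 F [-0.5  1.5 -1.2]
wrist 648 / 1238 normal [0.803 0.332 0.495] range [0.4533 0.0813 0.0926] [0.5026 0.1261 0.1631]
side 21 / 41 normal [-0.763 -0.174  0.622] range [0.4865 0.087  0.1029] [0.4976 0.1186 0.1113]
```

```bash
cat > cloud.py <<'E'
from h import *
import sys
o=robot.get_obs(); P=o["position"]; C=P+[0,0,.046]
t=R.from_quat(o["tool_rot"]).as_matrix()
print("t",round(o["time"],2),"tcp",P.round(4),"w",round(o["grip_width"],4))
for cam in ("wrist","side"):
    m=robot.camera_model(cam); p,d=robot.camera(cam); v,u=np.nonzero(d>0); w=pts(m,np.c_[u,v],d)-C; hs=cv2.cvtColor(p,cv2.COLOR_RGB2HSV)[v,u]
    lo,hi=COL[sys.argv[1]]; isl=np.all((hs>=lo)&(hs<=hi),axis=1); dark=hs[:,2]<60
    a=w@(-t[:,0]); b=w@t[:,1]; z=w[:,2]   # a: away from tool x ; b: closing
    g=(abs(a)<.08)&(abs(b)<.021)&(abs(z)<.08)&(z+C[2]>.008)&~dark
    for nm,k in(("lid",g&isl),("body",g&~isl)):
        if k.sum()>20:
            print(cam,nm,k.sum(),"a",np.percentile(a[k],[2,50,98]).round(3),"z",np.percentile(z[k],[2,50,98]).round(3))
            for a0 in np.arange(-.07,.07,.01):
                s=k&(abs(a-a0)<.005)
                if s.sum()>5: print("   a%.2f n%d z %s"%(a0,s.sum(),np.percentile(z[s],[5,50,95]).round(3)),end="")
            print()
E
python3 cloud.py blue
```

```text
t 28.08 tcp [0.4872 0.1032 0.0517] w 0.0434
wrist lid 1222 a [-0.032 -0.001  0.006] z [-0.004  0.007  0.064]
   a-0.03 n85 z [0.063 0.063 0.064]   a0.00 n1092 z [-0.002  0.007  0.01 ]   a0.01 n42 z [-0.004 -0.002  0.002]
wrist body 17957 a [-0.078 -0.03   0.065] z [-0.054 -0.     0.079]
   a-0.07 n1122 z [-0.054 -0.051 -0.05 ]   a-0.06 n630 z [-0.051 -0.049 -0.004]   a-0.05 n1973 z [-0.014 -0.003  0.   ]   a-0.04 n1886 z [-0.011 -0.001  0.002]   a-0.03 n4240 z [-0.006  0.068  0.07 ]   a-0.02 n3223 z [-0.004  0.006  0.08 ]   a-0.01 n1774 z [-0.005  0.005  0.009]   a0.00 n174 z [-0.006  0.003  0.008]   a0.05 n743 z [-0.035 -0.02  -0.009]   a0.06 n1081 z [-0.047 -0.031 -0.018]   a0.07 n380 z [-0.055 -0.04  -0.027]
side lid 37 a [-0.004  0.003  0.009] z [0.005 0.011 0.014]
   a0.00 n26 z [0.006 0.009 0.012]   a0.01 n10 z [0.009 0.012 0.013]
side body 645 a [-0.078 -0.035  0.059] z [-0.075 -0.007  0.071]
   a-0.07 n42 z [-0.053 -0.051 -0.048]   a-0.06 n46 z [-0.049 -0.01  -0.001]   a-0.05 n145 z [-0.035 -0.017  0.001]   a-0.04 n64 z [-0.019 -0.001  0.004]   a-0.03 n95 z [-0.015  0.004  0.07 ]   a-0.02 n68 z [-0.01   0.004  0.079]   a-0.01 n47 z [-0.011  0.006  0.011]   a0.00 n13 z [-0.002  0.004  0.01 ]   a0.05 n58 z [-0.077 -0.046 -0.008]   a0.06 n38 z [-0.079 -0.066 -0.03 ]
```

>>> move_arm --motion "-1 0 0 0 0; -1 0 0 0 0; -1 0 0 -0.2 0; -1 0 0 -0.4 0; -1 0 0 -0.4 0; -1 0 0 -0.2 0; -1 0 0 0 0; -1 0 0 -0.2 0; -1 0 0 -0.4 0; -1 0 0 -0.4 0" --newtons 3

```text
time: 29.02
position: [0.4905, 0.1032, 0.1306]
tool_rot: [-0.194, 0.981, 0.0, -0.001]
ft_force: [1.6, 0.4, -0.4]
grip_width: 0.0436
grip_force: 3.0
```

```bash
python3 cloud.py blue
```

```text
t 29.02 tcp [0.4905 0.1032 0.1306] w 0.0436
wrist lid 3964 a [-0.019 -0.007  0.013] z [-0.016 -0.006  0.   ]
   a-0.03 n64 z [0.063 0.064 0.064]   a-0.02 n521 z [-0.015 -0.011 -0.007]   a-0.01 n1746 z [-0.015 -0.004 -0.001]   a0.00 n1094 z [-0.008 -0.006 -0.003]   a0.01 n539 z [-0.012 -0.01  -0.008]
wrist body 9226 a [-0.037 -0.024  0.077] z [-0.06  -0.024  0.08 ]
   a-0.04 n354 z [-0.061 -0.057 -0.052]   a-0.03 n3962 z [-0.055  0.068  0.07 ]   a-0.02 n3083 z [-0.043 -0.018  0.08 ]   a-0.01 n296 z [-0.038 -0.023 -0.018]   a0.00 n6 z [-0.023 -0.021 -0.019]   a0.06 n401 z [-0.049 -0.047 -0.046]   a0.07 n758 z [-0.048 -0.047 -0.046]
side lid 107 a [-0.02  -0.013  0.014] z [-0.016 -0.008 -0.003]
   a-0.02 n40 z [-0.016 -0.011 -0.003]   a-0.01 n49 z [-0.016 -0.007 -0.003]   a0.00 n13 z [-0.008 -0.007 -0.005]
side body 519 a [-0.034 -0.019  0.074] z [-0.075 -0.046  0.07 ]
   a-0.04 n7 z [0.066 0.069 0.07 ]   a-0.03 n134 z [-0.069 -0.049  0.07 ]   a-0.02 n187 z [-0.065 -0.035 -0.017]   a-0.01 n57 z [-0.068 -0.034 -0.018]   a0.00 n12 z [-0.07  -0.044 -0.001]   a0.02 n6 z [-0.013 -0.012 -0.011]   a0.04 n8 z [-0.078 -0.065 -0.046]   a0.05 n47 z [-0.077 -0.062 -0.046]   a0.06 n29 z [-0.077 -0.049 -0.046]   a0.07 n19 z [-0.049 -0.048 -0.045]
```

The jerk swung the pot almost upright, lid up and leaning about 20° away from the camera side. I'll bring it to a clear patch of table and set it upright.

>>> move_arm --motion "-1 0.06 -0.18 0 0.03; -1 0.12 -0.36 0 0.07; -1 0.171 -0.54 0.05 0.11; -1 0.171 -0.54 0.15 0.139; -1 0.171 -0.54 0.25 0.139; -1 0.171 -0.54 0.35 0.139; -1 0.171 -0.54 0.35 0.139; -1 0.171 -0.54 0.35 0.139" --newtons 5

```text
time: 29.78
position: [0.4963, -0.0095, 0.0627]
tool_rot: [0.023, 1.0, 0.0, -0.001]
ft_force: [-0.1, 0.5, -1.4]
grip_width: 0.0433
grip_force: 5.0
```

```bash
python3 cloud.py blue
```

```text
t 29.78 tcp [ 0.4963 -0.0095  0.0627] w 0.0433
wrist lid 3703 a [-0.032 -0.005  0.012] z [-0.023 -0.011  0.063]
   a-0.03 n81 z [0.063 0.064 0.065]   a-0.02 n385 z [-0.024 -0.016 -0.01 ]   a-0.01 n1363 z [-0.021 -0.011 -0.01 ]   a0.00 n1135 z [-0.012 -0.011 -0.01 ]   a0.01 n739 z [-0.012 -0.011 -0.01 ]
wrist body 7216 a [-0.073 -0.027  0.079] z [-0.071  0.069  0.08 ]
   a-0.07 n111 z [-0.073 -0.062 -0.061]   a-0.03 n3527 z [0.067 0.069 0.07 ]   a-0.02 n2117 z [-0.068  0.078  0.08 ]   a-0.01 n848 z [-0.073 -0.045 -0.027]   a0.00 n73 z [-0.074 -0.044 -0.026]   a0.01 n7 z [-0.011  0.029  0.031]
side lid 117 a [-0.016 -0.008  0.014] z [-0.024 -0.009 -0.007]
   a-0.02 n8 z [-0.022 -0.014 -0.008]   a-0.01 n72 z [-0.023 -0.011 -0.007]   a0.00 n27 z [-0.01  -0.008 -0.008]   a0.01 n9 z [-0.012 -0.009 -0.007]
side body 359 a [-0.077 -0.011  0.079] z [-0.078 -0.052  0.071]
   a-0.07 n17 z [-0.077 -0.066 -0.059]   a-0.03 n28 z [0.067 0.07  0.072]   a-0.02 n28 z [-0.07  -0.052 -0.025]   a-0.01 n155 z [-0.074 -0.049 -0.026]   a0.00 n41 z [-0.074 -0.047 -0.028]   a0.01 n28 z [-0.073 -0.047 -0.015]   a0.02 n13 z [-0.063 -0.042 -0.008]
```

>>> move_arm --motion "-1 0 0 0.06 0; -1 0 0 0.11 0; -1 0 0 0.128 0; -1 0 0 0.13 0; 0.3 0 0 0.13 0; 0.3 0 0 0.13 0; 0.3 0 0 0.2 0; 0.3 0 0 0.243 0; -1 0 0 0.243 0; -1 0 0 0.243 0; -1 0 0 0.243 0; -1 0 0 0.243 0" --newtons 6

```text
time: 30.88
position: [0.4977, -0.0098, 0.0142]
tool_rot: [0.023, 1.0, -0.0, 0.0]
ft_force: [0.0, 0.9, -1.4]
grip_width: 0.0436
grip_force: 6.0
```

```bash
python3 cloud.py blue | grep -A1 lid
```

```text
wrist lid 4060 a [-0.018 -0.008  0.023] z [-0.002  0.011  0.013]
   a-0.03 n79 z [0.063 0.064 0.065]   a-0.02 n689 z [-0.003  0.006  0.012]   a-0.01 n1704 z [0.002 0.011 0.012]   a0.00 n729 z [0.01  0.011 0.012]   a0.02 n856 z [0.011 0.011 0.012]
--
side lid 97 a [-0.018 -0.012 -0.003] z [-0.002  0.012  0.016]
   a-0.02 n28 z [-0.002  0.007  0.015]   a-0.01 n59 z [0.001 0.012 0.015]   a0.00 n10 z [0.012 0.014 0.014]
```

>>> move_arm --motion "-1 0.025 0 -0.004 0; -1 0.05 0 -0.005 0; -1 0.075 0 -0.004 0; -1 0.1 0 -0.002 0; -1 0.125 0 0 0; -1 0.14 0 0 0; -1 0.14 0 0 0; -1 0.14 0 0 0" --newtons 6

```text
time: 31.65
position: [0.4702, -0.0088, 0.0143]
tool_rot: [0.023, 1.0, -0.0, 0.001]
ft_force: [0.8, -1.9, 4.0]
grip_width: 0.0435
grip_force: 6.0
```

>>> move_arm --motion "-1 0 0 0 0; -1 0 0 0 0; -1 0 0 -0.15 0; -1 0 0 -0.3 0; -1 0 0 -0.45 0; -1 0 0 -0.6 0; -1 0 0 -0.65 0; -1 0 0 -0.65 0; -1 0 0 -0.65 0" --newtons 30

```text
time: 32.4
position: [0.4686, -0.0079, 0.1436]
tool_rot: [0.023, 1.0, 0.0, -0.001]
ft_force: [-0.5, -0.4, -1.8]
grip_width: 0.0435
grip_force: 30.0
```

```bash
python3 cloud.py blue; python3 hang.py blue
```

```text
t 32.4 tcp [ 0.4686 -0.0079  0.1436] w 0.0435
wrist lid 4191 a [-0.018 -0.008  0.023] z [-0.002  0.011  0.014]
   a-0.03 n75 z [0.062 0.064 0.064]   a-0.02 n719 z [-0.003  0.007  0.011]   a-0.01 n1759 z [0.002 0.011 0.012]   a0.00 n746 z [0.01  0.011 0.012]   a0.02 n887 z [0.012 0.013 0.014]
wrist body 7030 a [-0.033 -0.027 -0.003] z [-0.051  0.069  0.08 ]
   a-0.03 n3693 z [0.067 0.069 0.07 ]   a-0.02 n1889 z [-0.027  0.078  0.08 ]   a-0.01 n1275 z [-0.054 -0.031 -0.007]   a0.00 n78 z [-0.053 -0.031 -0.009]   a0.01 n14 z [0.023 0.026 0.031]   a0.02 n78 z [0.012 0.013 0.014]
side lid 123 a [-0.018 -0.011  0.001] z [-0.003  0.01   0.013]
   a-0.02 n36 z [-0.003  0.005  0.012]   a-0.01 n66 z [-0.003  0.01   0.013]   a0.00 n21 z [0.01  0.011 0.013]
side body 297 a [-0.034 -0.012  0.019] z [-0.056 -0.031  0.069]
   a-0.03 n35 z [0.063 0.068 0.069]   a-0.02 n48 z [-0.042 -0.018 -0.004]   a-0.01 n151 z [-0.053 -0.034 -0.009]   a0.00 n30 z [-0.057 -0.042 -0.03 ]   a0.01 n17 z [-0.056 -0.049 -0.03 ]   a0.02 n15 z [-0.055 -0.047 -0.034]
t 32.5 tcp [ 0.4677 -0.0078  0.1424] [ 2.340e-02  9.997e-01  6.000e-04 -2.000e-03] w 0.0433 F [-0.4 -1.   0.1]
wrist 2571 / 3288 normal [-0.077  0.008  0.997] range [ 0.4495 -0.0283  0.1969] [0.4685 0.0139 0.2013]
wrist 899 / 903 normal [-0.016  0.005  1.   ] range [ 0.4821 -0.0247  0.1994] [0.4927 0.0089 0.2025]
side 57 / 123 normal [-0.034  0.113  0.993] range [ 0.4511 -0.0241  0.1978] [0.4747 0.015  0.2031]
```

The table is too slippery to tilt the pot against, so it's still upright and now held across y. I'll tilt it in the pocket instead, keeping hold of its top.

>>> move_arm --motion "-1 0 -0.15 -0.06 0; -1 -0.2 -0.201 -0.06 0; -1 -0.4 -0.201 -0.06 0; -1 -0.6 -0.201 -0.06 0; -1 -0.7 -0.201 -0.06 0; -1 -0.7 -0.201 -0.06 0; -1 -0.7 -0.201 -0.06 0; -1 -0.7 -0.201 -0.06 0"

```text
time: 33.27
position: [0.6051, -0.0545, 0.154]
tool_rot: [0.023, 1.0, 0.001, -0.003]
ft_force: [-1.4, -0.1, -1.2]
grip_width: 0.0435
grip_force: 30.0
```

```bash
python3 tgt.py .6056 -.0545 .070; python3 - <<'E'
from h import *
m=robot.camera_model("wrist"); p,d=robot.camera("wrist"); o=robot.get_obs()
for c,s,k in blobs(p,*COL["blue"],800):
    v,u=np.nonzero(k); q=pts(m,np.c_[u,v],d); q=q[abs(q[:,2]-o["position"][2]-.058)<.006]; print(len(q),np.percentile(q,[.5,99.5],axis=0).round(4).tolist())
E
```

```text
[ 0.6051 -0.0545  0.154 ] [ 2.330e-02  9.997e-01  6.000e-04 -2.600e-03] w 0.04350829499461854 shift [-0.004 -0.     0.42 ]
2776 [[0.5874, -0.0733, 0.2067], [0.6055, -0.0338, 0.2126]]
898 [[0.6201, -0.0706, 0.2112], [0.6299, -0.0387, 0.214]]
```

>>> move_arm --motion "-1 0.005 0 0.15 0; -1 0.005 0 0.3 0; -1 0.005 0 0.36 0; -1 0.005 0 0.39 0; -1 0.005 0 0.405 0; -1 0.005 0 0.415 0; -1 0.005 0 0.425 0; -1 0.005 0 0.425 0"

```text
time: 33.98
position: [0.5977, -0.0545, 0.0725]
tool_rot: [0.023, 1.0, 0.0, -0.008]
ft_force: [-14.7, -1.8, 18.8]
grip_width: 0.0434
grip_force: 30.0
```

>>> move_arm --motion "-1 0 0 0 0; -1 0 0 0 0; -1 0.015 0 0.004 0; -1 0.03 0 0.01 0; -1 0.045 0 0.02 0; -1 0.06 0 0.032 0; -1 0.075 0 0.045 0; -1 0.08 0 0.055 0; -1 0.08 0 0.055 0" --newtons 5

```text
time: 34.73
position: [0.5905, -0.0542, 0.0594]
tool_rot: [0.023, 1.0, 0.0, 0.0]
ft_force: [0.7, -0.4, -1.7]
grip_width: 0.0436
grip_force: 5.0
```

```bash
python3 hang.py blue;  python3 tgt.py .5894 -.0545 .058
```

```text
t 34.73 tcp [ 0.5905 -0.0542  0.0594] [2.340e-02 9.997e-01 1.000e-04 2.000e-04] w 0.0436 F [ 0.7 -0.4 -1.7]
wrist 6352 / 6556 normal [-0.58   0.027  0.814] range [ 0.5513 -0.0739  0.1082] [ 0.5823 -0.0312  0.1318]
side 125 / 240 normal [-0.579  0.019  0.815] range [ 0.5519 -0.0766  0.1096] [ 0.5842 -0.0327  0.1336]
[ 0.5905 -0.0542  0.0595] [ 2.340e-02  9.997e-01  0.000e+00 -1.000e-04] w 0.04329802707109679 shift [ 0.005 -0.002  0.008]
```

>>> move_arm --motion "-1 0 0 0 0; -1 -0.006 0 0.01 0; -1 -0.012 0 0.02 0; -1 -0.018 0 0.03 0; -1 -0.024 0 0.04 0; -1 -0.032 0 0.05 0; -1 -0.032 0 0.05 0" --newtons 12

```text
time: 35.42
position: [0.5971, -0.0547, 0.0501]
tool_rot: [0.023, 1.0, -0.0, -0.0]
ft_force: [-0.4, 0.6, 2.6]
grip_width: 0.0437
grip_force: 12.0
```

```bash
cat >> hang.py <<'E'
            if cam=="wrist" and len(g)>1500:
                h=cv2.convexHull(np.c_[u,v].astype(np.float32)); c=g.mean(0)
                X=np.array([n[2],0,-n[0]]); X/=np.linalg.norm(X); Y=np.cross(n,X); e=np.c_[(g-c)@X,(g-c)@Y]
                x0=np.percentile(e[:,0],.5); y0=(np.percentile(e[:,1],.5)+np.percentile(e[:,1],99.5))/2
                L=c+X*(x0+.022)+Y*y0; B=L-.072*n; M=np.array(eval(sys.argv[2])); r=B-M; s,k=np.sin(np.radians(25)),np.cos(np.radians(25))
                print("lean",np.degrees(np.arctan2(-n[0],n[2])).round(1),"lid",L.round(4),"bottom depth mm",(-(r@[-s,0,k])*1e3).round(1),"u",((r@[k,0,s])*1e3).round(1),"dy",(r[1]*1e3).round(1))
E
python3 hang.py blue "[.6081,-.054,.0685]"
```

```text
t 35.42 tcp [ 0.5971 -0.0547  0.0501] [ 2.330e-02  9.997e-01 -0.000e+00 -1.000e-04] w 0.0437 F [-0.4  0.6  2.6]
wrist 6300 / 6521 normal [-0.577  0.028  0.816] range [ 0.5581 -0.0742  0.0998] [ 0.5891 -0.0316  0.1222]
lean 35.2 lid [ 0.5767 -0.053   0.1135] bottom depth mm 16.8 u 3.4 dy -1.0
side 115 / 242 normal [-0.609  0.062  0.791] range [ 0.5581 -0.0766  0.1012] [ 0.5914 -0.0334  0.1253]
```

Pot 2's bottom is 17 mm deep in pocket 2 and just touching the plunger. I'll release slightly, rise, close the fingers and press as before.

>>> move_arm --motion "0.13 0 0 0 0; 0.13 0 0 0 0; 0.13 0 0 -0.15 0; 0.13 0 0 -0.3 0; -1 0.132 0 -0.45 0; -1 0.132 0 -0.45 0; -1 0.132 0 -0.45 0; -1 0.132 0 -0.45 0; -1 0.132 0 -0.45 0; -1 0.132 0 -0.45 0; -1 0.132 0 -0.45 0; -1 0.132 0 -0.45 0" --newtons 20

```text
time: 36.52
position: [0.5703, -0.0533, 0.1388]
tool_rot: [0.023, 1.0, 0.0, -0.001]
ft_force: [-0.3, 0.1, -0.2]
grip_width: 0.0046
grip_force: 0.0
```

```bash
python3 tgt.py .5707 -.054 .1013; python3 pot.py blue side; python3 pot.py yellow side
```

```text
[ 0.5703 -0.0533  0.1388] [ 2.340e-02  9.997e-01  2.000e-04 -8.000e-04] w 0.0046273333598924665 shift [-0.003 -0.004  0.188]
t 36.5167 tcp [ 0.5703 -0.0533  0.1388] F [-0.3  0.1 -0.2]
side n 112 / 207 lean -x deg 35.7 y 2.2 range [ 0.56  -0.076  0.102] [ 0.59  -0.034  0.123] mid [ 0.5746 -0.0549  0.1123]
t 36.5667 tcp [ 0.5703 -0.0533  0.139 ] F [ 1.2  0.5 -0.1]
side n 120 / 206 lean -x deg 26.0 y 2.1 range [ 0.573 -0.015  0.097] [0.609 0.025 0.115] mid [0.591  0.005  0.1064]
```

>>> move_arm --motion "-1 -0.003 -0.004 0.188 0; -1 -0.014 -0.004 0.211 0; -1 -0.024 -0.004 0.233 0; -1 -0.035 -0.004 0.256 0; -1 -0.041 -0.004 0.27 0; -1 -0.045 -0.004 0.279 0; -1 -0.049 -0.004 0.288 0; -1 -0.053 -0.004 0.297 0; -1 -0.057 -0.004 0.302 0; -1 -0.057 -0.004 0.302 0"

```text
time: 37.45
position: [0.5834, -0.055, 0.0814]
tool_rot: [0.023, 1.0, -0.0, 0.002]
ft_force: [-1.7, 0.4, 7.8]
grip_width: 0.001
grip_force: 3.8
```

>>> move_arm --motion "-1 -0.002 0 0.005 0; -1 -0.004 0 0.009 0; -1 -0.006 0 0.014 0; -1 -0.006 0 0.014 0; -1 -0.006 0 0.014 0"

```text
time: 37.87
position: [0.5859, -0.0555, 0.0812]
tool_rot: [0.023, 1.0, -0.001, 0.004]
ft_force: [-3.7, 1.4, 19.8]
grip_width: 0.0004
grip_force: 9.6
```

>>> move_arm --motion "-1 -0.002 0 0.005 0; -1 -0.003 0 0.007 0; -1 -0.003 0 0.007 0; -1 0.01 0 -0.1 0; 1 0.04 0 -0.3 0; 1 0.15 0.15 -0.45 0; 1 0.3 0.3 -0.45 0; 1 0.5 0.5 -0.45 0; 1 0.6 0.65 -0.45 0; 1 0.6 0.65 -0.45 0; 1 0.6 0.65 -0.45 0"

```text
time: 38.78
position: [0.4659, 0.0834, 0.167]
tool_rot: [0.021, 1.0, 0.0, -0.001]
ft_force: [-0.4, -0.0, 0.4]
grip_width: 0.0391
grip_force: 0.0
```

```bash
python3 tgt.py .407 .208 .14; python3 pot.py blue side; python3 lid.py
```

```text
[0.4659 0.0834 0.167 ] [ 2.140e-02  9.998e-01  4.000e-04 -1.000e-03] w 0.03912783676203418 shift [0.321 0.61  0.136]
t 38.7833 tcp [0.4659 0.0834 0.167 ] F [-0.4 -0.   0.4]
side n 124 / 239 lean -x deg 31.3 y 2.8 range [ 0.566 -0.076  0.095] [ 0.6   -0.033  0.116] mid [ 0.583  -0.0545  0.1051]
t 38.8333 tcp [0.4687 0.0818 0.1672] tooly [ 4.37e-02  9.99e-01 -3.00e-04]
green [426.5 121. ] [ 401   96   52   52 1604] lid [0.4071 0.209  0.072 ] mec [0.4074 0.209 ] r 0.0211 z 0.0713 shift tool [0.336 0.622 0.475]
```

Pot 2 still leans 31°, about 6° too far, so its bottom isn't flat. I'll press it again near the upper edge of its lid before going for pot 3.

>>> move_arm --motion "-1 -0.2 -0.2 0 0; -1 -0.4 -0.4 0 0; -1 -0.6 -0.6 0 0; -1 -0.636 -0.652 0.05 0; -1 -0.636 -0.652 0.2 0; -1 -0.636 -0.652 0.3 0; -1 -0.64 -0.652 0.35 0; -1 -0.64 -0.652 0.38 0; -1 -0.645 -0.652 0.4 0; -1 -0.645 -0.652 0.41 0; -1 -0.645 -0.652 0.41 0"

```text
time: 39.8
position: [0.594, -0.0556, 0.0867]
tool_rot: [0.023, 1.0, -0.0, 0.002]
ft_force: [-0.6, 1.2, 3.1]
grip_width: 0.0008
grip_force: 1.1
```

```bash
python3 pot.py blue side; python3 tgt.py .592 -.054 .0837
```

```text
t 39.8 tcp [ 0.594  -0.0556  0.0867] F [-0.6  1.2  3.1]
side n 92 / 175 lean -x deg 28.8 y 1.9 range [ 0.568 -0.079  0.096] [ 0.601 -0.038  0.114] mid [ 0.5841 -0.0586  0.1054]
[ 0.5937 -0.0555  0.0867] [ 2.290e-02  9.997e-01 -5.000e-04  2.200e-03] w 0.000568491973671603 shift [0.009 0.007 0.015]
```

>>> move_arm --motion "-1 -0.003 0.003 0.008 0; -1 -0.006 0.003 0.016 0; -1 -0.009 0.003 0.024 0; -1 -0.012 0.003 0.032 0; -1 -0.012 0.003 0.032 0; -1 -0.012 0.003 0.032 0"

```text
time: 40.35
position: [0.5992, -0.0546, 0.0855]
tool_rot: [0.023, 1.0, -0.001, 0.006]
ft_force: [-4.6, 4.1, 29.0]
grip_width: 0.0004
grip_force: 14.0
```

```bash
python3 pot.py blue side; python3 tgt.py .592 -.054 .0837
```

```text
t 40.35 tcp [ 0.5992 -0.0546  0.0855] F [-4.6  4.1 29. ]
side n 76 / 170 lean -x deg 22.4 y -4.8 range [ 0.573 -0.077  0.098] [ 0.606 -0.037  0.114] mid [ 0.5895 -0.0568  0.1058]
[ 0.5992 -0.0546  0.0855] [ 2.310e-02  9.997e-01 -7.000e-04  6.200e-03] w 0.0007040585347148207 shift [0.036 0.001 0.009]
```

>>> move_arm --motion "-1 0 0 -0.06 0; 1 0 0 -0.25 0; 1 0.1 0.1 -0.4 0; 1 0.3 0.3 -0.45 0; 1 0.5 0.5 -0.45 0; 1 0.6 0.7 -0.45 0; 1 0.6 0.8 -0.45 0; 1 0.6 0.8 -0.45 0; 1 0.6 0.8 -0.45 0"

```text
time: 41.15
position: [0.4806, 0.1129, 0.169]
tool_rot: [0.021, 1.0, 0.0, 0.0]
ft_force: [0.3, -0.2, 0.2]
grip_width: 0.0458
grip_force: 0.0
```

```bash
python3 tgt.py .4072 .209 .14; python3 pot.py blue side;  python3 pot.py yellow side
```

```text
[0.4806 0.1129 0.169 ] [2.070e-02 9.998e-01 1.000e-04 3.000e-04] w 0.04582099248130945 shift [0.387 0.465 0.145]
t 41.15 tcp [0.4806 0.1129 0.169 ] F [ 0.3 -0.2  0.2]
side n 128 / 238 lean -x deg 34.2 y 2.1 range [ 0.568 -0.076  0.093] [ 0.599 -0.033  0.115] mid [ 0.5835 -0.0544  0.1041]
t 41.2 tcp [0.4822 0.1113 0.169 ] F [-0.1 -0.4  0.3]
side n 134 / 209 lean -x deg 27.5 y 0.6 range [ 0.571 -0.018  0.096] [0.608 0.025 0.115] mid [0.5899 0.0035 0.1057]
```

>>> move_arm --motion "1 0.2 0.2 0 0; 1 0.387 0.4 0.1 0; 1 0.387 0.465 0.25 0; 1 0.387 0.465 0.3 0; 1 0.387 0.465 0.3 0; 1 0.387 0.465 0.3 0; 1 0.387 0.465 0.3 0"

```text
time: 41.83
position: [0.4116, 0.2059, 0.1089]
tool_rot: [0.024, 1.0, 0.0, 0.001]
ft_force: [0.4, 0.1, 0.4]
grip_width: 0.0863
grip_force: 0.0
```

```bash
python3 tgt.py .4072 .209 .0143
```

```text
[0.4116 0.2059 0.1089] [2.420e-02 9.997e-01 1.000e-04 1.300e-03] w 0.08633300706364702 shift [0.024 0.014 0.473]
```

>>> move_arm --motion "1 0.024 0.014 0.15 0; 1 0.024 0.014 0.3 0; 1 0.024 0.014 0.42 0; 1 0.024 0.014 0.473 0; -1 0.024 0.014 0.473 0; -1 0.024 0.014 0.473 0; -1 0.024 0.014 0.473 0; -1 0.024 0.014 0.473 0; -1 0.024 0.014 0.473 0; -1 0.024 0.014 0.473 0; -1 0.024 0.014 0.473 0; -1 0.024 0.014 0.473 0" --newtons 30

```text
time: 42.83
position: [0.4046, 0.21, 0.014]
tool_rot: [0.023, 1.0, 0.0, 0.0]
ft_force: [-0.4, 0.1, 3.1]
grip_width: 0.0436
grip_force: 30.0
```

```bash
python3 tgt.py .6035 -.1126 .0143; python3 lid.py | grep green
```

```text
[0.4046 0.21   0.014 ] [2.320e-02 9.997e-01 1.000e-04 4.000e-04] w 0.043619052826923216 shift [-1.068e+00 -1.565e+00 -1.000e-03]
green [278.3 292.4] [ 232  241   92   53 2986] lid [0.4039 0.2115 0.072 ] mec [0.4017 0.2113] r 0.0205 z 0.0712 shift tool [ 0.004  0.007 -0.29 ]
green [276.  321.5] [245 324  63  12 550] lid [0.4192 0.2098 0.072 ] mec [0.4208 0.2097] r 0.0145 z 0.0714 shift tool [-0.073  0.002 -0.29 ]
```

>>> move_arm --motion "-1 0 0 -0.2 0; -1 0 0 -0.4 0; -1 0 -0.1 -0.58 0; -1 -0.1 -0.25 -0.7 0; -1 -0.25 -0.42 -0.7 0; -1 -0.4 -0.6 -0.7 0; -1 -0.5 -0.78 -0.7 0; -1 -0.5 -0.78 -0.7 0; -1 -0.5 -0.78 -0.7 0"

```text
time: 43.63
position: [0.4989, 0.0467, 0.1536]
tool_rot: [0.026, 1.0, -0.0, 0.001]
ft_force: [0.1, 0.3, -1.1]
grip_width: 0.0431
grip_force: 30.0
```

>>> move_arm --motion "-1 -0.562 -0.787 -0.02 0; -1 -0.562 -0.787 -0.02 0; -1 -0.562 -0.787 -0.02 0; -1 -0.562 -0.787 -0.02 0; -1 -0.562 -0.787 -0.02 0; -1 -0.562 -0.787 -0.02 0; -1 -0.562 -0.787 -0.02 0; -1 -0.562 -0.787 -0.02 0; -1 -0.562 -0.787 -0.02 0"

```text
time: 44.38
position: [0.6001, -0.1105, 0.1571]
tool_rot: [0.022, 1.0, 0.001, -0.002]
ft_force: [0.0, 0.1, 0.2]
grip_width: 0.0429
grip_force: 30.0
```

```bash
python3 tgt.py .6022 -.113 .069; python3 - <<'E'
from h import *
m=robot.camera_model("wrist"); p,d=robot.camera("wrist"); o=robot.get_obs()
for c,s,k in blobs(p,*COL["green"],400):
    v,u=np.nonzero(k); q=pts(m,np.c_[u,v],d); q=q[abs(q[:,2]-o["position"][2]-.058)<.006]; print(len(q),np.percentile(q,[.5,99.5],axis=0).round(4).tolist() if len(q) else 0)
E
```

```text
[ 0.6001 -0.1105  0.1571] [ 2.250e-02  9.997e-01  8.000e-04 -1.500e-03] w 0.042948559943279195 shift [-0.013 -0.012  0.44 ]
2923 [[0.5808, -0.1294, 0.2096], [0.6002, -0.0897, 0.2157]]
567 [[0.6157, -0.1249, 0.2128], [0.6234, -0.0968, 0.2157]]
```

>>> move_arm --motion "-1 -0.013 -0.013 0.15 0; -1 -0.012 -0.013 0.3 0; -1 -0.011 -0.013 0.36 0; -1 -0.01 -0.013 0.39 0; -1 -0.01 -0.013 0.405 0; -1 -0.01 -0.013 0.415 0; -1 -0.01 -0.013 0.42 0; -1 -0.01 -0.013 0.42 0"

```text
time: 45.1
position: [0.6033, -0.1147, 0.0744]
tool_rot: [0.023, 1.0, 0.001, -0.0]
ft_force: [-1.7, 4.0, 0.8]
grip_width: 0.0431
grip_force: 30.0
```

```bash
python3 tgt.py .5866 -.113 .058
```

```text
[ 0.6033 -0.1147  0.0744] [ 2.340e-02  9.997e-01  7.000e-04 -4.000e-04] w 0.04312888278707895 shift [0.084 0.005 0.082]
```

>>> move_arm --motion "-1 0 0.006 0.005 0; -1 0.005 0.006 0.018 0; -1 0.015 0.006 0.03 0; -1 0.028 0.006 0.042 0; -1 0.04 0.006 0.054 0; -1 0.052 0.006 0.066 0; -1 0.064 0.006 0.076 0; -1 0.074 0.006 0.084 0; -1 0.074 0.006 0.084 0" --newtons 5

```text
time: 45.85
position: [0.5894, -0.1141, 0.0569]
tool_rot: [0.023, 1.0, -0.0, 0.001]
ft_force: [0.1, 3.1, 1.2]
grip_width: 0.0437
grip_force: 5.0
```

```bash
python3 hang.py green "[.6053,-.1121,.0685]"
```

```text
t 45.85 tcp [ 0.5894 -0.1141  0.0569] [ 2.330e-02  9.997e-01 -3.000e-04  6.000e-04] w 0.0437 F [0.1 3.1 1.2]
wrist 3183 / 3278 normal [-0.357  0.01   0.934] range [ 0.5653 -0.1347  0.1111] [ 0.586  -0.0921  0.1209]
lean 20.9 lid [ 0.5861 -0.1132  0.1204] bottom depth mm 16.7 u -0.6 dy -1.8
wrist 970 / 991 normal [-0.325  0.005  0.946] range [ 0.5969 -0.1295  0.124 ] [ 0.606  -0.0985  0.1283]
side 64 / 131 normal [-0.408  0.077  0.91 ] range [ 0.5651 -0.1322  0.1124] [ 0.5893 -0.0952  0.1237]
```

>>> move_arm --motion "-1 0 0.004 0 0; -1 -0.004 0.005 0.009 0; -1 -0.008 0.005 0.018 0; -1 -0.012 0.005 0.027 0; -1 -0.016 0.005 0.036 0; -1 -0.016 0.005 0.036 0; 0.13 -0.016 0.005 0.036 0; 0.13 -0.016 0.005 0.036 0; 0.13 -0.016 0.005 -0.1 0; -1 0 0.005 -0.3 0; -1 0.1 0.005 -0.42 0; -1 0.1 0.005 -0.42 0" --newtons 20

```text
time: 46.95
position: [0.5693, -0.1127, 0.1453]
tool_rot: [0.023, 1.0, -0.001, 0.002]
ft_force: [-0.3, 0.9, -0.3]
grip_width: 0.0359
grip_force: 0.0
```

```bash
python3 tgt.py .5679 -.1125 .1013; python3 pot.py green side
```

```text
[ 0.5693 -0.1127  0.1453] [ 0.0233  0.9997 -0.0014  0.0024] w 0.03586084422749423 shift [0.008 0.001 0.22 ]
t 46.95 tcp [ 0.5693 -0.1127  0.1453] F [-0.3  0.9 -0.3]
side n 109 / 190 lean -x deg 24.9 y 2.0 range [ 0.564 -0.135  0.102] [ 0.598 -0.095  0.118] mid [ 0.5813 -0.1149  0.1099]
```

>>> move_arm --motion "-1 -0.012 0 0.05 0; -1 -0.012 0 0.05 0; -1 -0.012 0 0.05 0; -1 -0.012 0 0.1 0; -1 -0.012 0 0.22 0; -1 -0.027 0 0.255 0; -1 -0.041 0 0.285 0; -1 -0.05 0 0.303 0; -1 -0.054 0 0.312 0; -1 -0.058 0 0.321 0; -1 -0.062 0 0.33 0; -1 -0.062 0 0.33 0"

```text
time: 48.0
position: [0.5787, -0.1119, 0.0776]
tool_rot: [0.023, 1.0, 0.0, -0.003]
ft_force: [-9.3, 1.1, 19.1]
grip_width: 0.0007
grip_force: 10.9
```

>>> move_arm --motion "-1 -0.002 0 0.005 0; -1 -0.004 0 0.009 0; -1 -0.005 0 0.012 0; -1 -0.005 0 0.012 0"

```text
time: 48.33
position: [0.5786, -0.1119, 0.0772]
tool_rot: [0.023, 1.0, 0.0, -0.004]
ft_force: [-15.7, 2.6, 31.5]
grip_width: 0.0007
grip_force: 17.6
```

```bash
python3 pot.py green side; python3 tgt.py .5825 -.1125 .0804
```

```text
t 48.3333 tcp [ 0.5786 -0.1119  0.0772] F [-15.7   2.6  31.5]
side n 52 / 121 lean -x deg 30.0 y -12.3 range [ 0.568 -0.134  0.095] [ 0.6   -0.106  0.114] mid [ 0.584  -0.1202  0.1044]
[ 0.5785 -0.1119  0.0772] [ 2.260e-02  9.997e-01  1.000e-04 -3.500e-03] w 0.00018710342615815194 shift [-0.02  -0.002 -0.016]
```

Pot 3 stopped firmly with its lid at home height. Now I'll find the panel's outer face while retreating.

>>> move_arm --motion "-1 0 0 -0.1 0; -1 0 0 -0.3 0; -1 -0.1 -0.3 -0.45 0; -1 -0.1 -0.48 -0.45 0; -1 -0.1 -0.48 -0.45 0; -1 -0.1 -0.48 -0.45 0; -1 -0.1 -0.48 -0.45 0"

```text
time: 48.97
position: [0.5986, -0.2108, 0.1632]
tool_rot: [0.025, 1.0, -0.0, 0.001]
ft_force: [-0.0, 0.3, -0.3]
grip_width: 0.0008
grip_force: 0.0
```

```bash
python3 - <<'E'
from h import *
z=np.load("w1.npz"); p,d=z["p"],z["d"]; m=robot.camera_model("wrist"); m["position"],m["attitude"]=z["pos"],z["att"]
for u in (240,276,310): print([ (v,p[v,u].tolist(),(pts(m,[[u,v]],d)[0]*1000).round().astype(int).tolist()) for v in range(226,242,2)])
print(plane(m,[[218,235],[276,236],[336,235]],.123).round(4))
E
for c in yellow blue green; do python3 pot.py $c side | tail -1; done; python3 tgt.py .600 -.20 .063
```

```text
[(226, [67, 79, 68], [564, -159, 108]), (228, [68, 82, 72], [565, -159, 115]), (230, [82, 99, 86], [565, -159, 119]), (232, [124, 147, 127], [565, -161, 122]), (234, [130, 153, 133], [565, -163, 123]), (236, [113, 130, 115], [565, -165, 122]), (238, [153, 158, 154], [548, -218, -1]), (240, [156, 161, 156], [548, -220, 1])]
[(226, [69, 82, 72], [602, -160, 110]), (228, [65, 78, 68], [602, -161, 114]), (230, [79, 93, 81], [602, -161, 120]), (232, [123, 144, 125], [602, -162, 122]), (234, [132, 154, 134], [602, -164, 122]), (236, [107, 125, 110], [602, -167, 121]), (238, [94, 98, 92], [599, -220, -2]), (240, [94, 98, 92], [599, -223, 0])]
[(226, [73, 85, 75], [639, -162, 109]), (228, [70, 83, 72], [638, -162, 116]), (230, [84, 101, 87], [638, -162, 120]), (232, [121, 144, 125], [637, -164, 121]), (234, [127, 150, 130], [637, -166, 122]), (236, [104, 122, 107], [637, -169, 121]), (238, [99, 102, 97], [648, -223, -2]), (240, [95, 99, 94], [648, -225, 0])]
[[ 0.5425 -0.1625  0.123 ]
 [ 0.6022 -0.1663  0.123 ]
 [ 0.664  -0.1679  0.123 ]]
side n 115 / 227 lean -x deg 23.3 y -0.3 range [ 0.571 -0.018  0.098] [0.609 0.025 0.115] mid [0.59   0.0037 0.1064]
side n 126 / 234 lean -x deg 29.8 y 1.7 range [ 0.566 -0.075  0.095] [ 0.6   -0.033  0.115] mid [ 0.5831 -0.0542  0.105 ]
side n 130 / 230 lean -x deg 24.2 y -0.4 range [ 0.566 -0.135  0.097] [ 0.602 -0.092  0.113] mid [ 0.584  -0.1134  0.1052]
[ 0.5974 -0.2079  0.1618] [ 2.290e-02  9.997e-01  6.000e-04 -7.000e-04] w 0.00039655151868015376 shift [-0.012  0.039  0.494]
```

>>> move_arm --motion "-1 -0.02 0 0.2 0; -1 -0.02 0 0.4 0; -1 -0.02 0 0.49 0; -1 -0.02 0 0.49 0; -1 -0.02 0.1 0.49 0; -1 -0.02 0.16 0.49 0; -1 -0.02 0.2 0.49 0; -1 -0.02 0.24 0.49 0; -1 -0.02 0.3 0.49 0; -1 -0.02 0.36 0.49 0; -1 -0.02 0.42 0.49 0; -1 -0.02 0.48 0.49 0"

```text
time: 50.12
position: [0.6069, -0.1146, 0.0657]
tool_rot: [0.023, 1.0, -0.002, 0.001]
ft_force: [-1.3, -6.4, -2.2]
grip_width: 0.0005
grip_force: 2.7
```

>>> move_arm --motion "-1 0 0.06 0 0; -1 0 0.12 0 0; -1 0 0.18 0 0; -1 0 0.24 0 0; -1 0 0.3 0 0; -1 0 0.36 0 0; -1 0 0.42 0 0; -1 0 0.48 0 0; -1 0 0.54 0 0; -1 0 0.6 0 0; -1 0 0.66 0 0"

```text
time: 51.03
position: [0.6128, 0.0176, 0.0656]
tool_rot: [0.023, 1.0, -0.001, 0.0]
ft_force: [-1.8, -5.9, -1.7]
grip_width: 0.0002
grip_force: 2.8
```

```bash
for c in yellow blue green; do python3 pot.py $c side ; done; python3 tgt.py .6085 .077 .063
```

```text
t 51.0333 tcp [0.6128 0.0176 0.0656] F [-1.8 -5.9 -1.7]
t 51.0833 tcp [0.6128 0.0207 0.0657] F [-0.7  0.8  0.1]
t 51.1333 tcp [0.6128 0.0203 0.0657] F [-0.4  0.1  0.7]
side n 63 / 114 lean -x deg 23.4 y 5.2 range [0.575 0.068 0.098] [0.611 0.102 0.114] mid [0.5932 0.0854 0.1062]
[0.613  0.0196 0.0657] [2.250e-02 9.997e-01 3.000e-04 8.000e-04] w 0.0003160995519597686 shift [0.035 0.286 0.014]
```

>>> move_arm --motion "-1 0 0.05 0 0; -1 0 0.1 0 0; -1 0 0.15 0 0; -1 0 0.19 0 0; -1 0 0.22 0 0; -1 0 0.24 0 0; -1 0 0.255 0 0; -1 0 0.27 0 0; -1 0 0.27 0 0"

```text
time: 51.93
position: [0.6157, 0.072, 0.0654]
tool_rot: [0.023, 1.0, -0.0, 0.001]
ft_force: [-0.5, -3.2, 3.7]
grip_width: 0.0004
grip_force: 1.9
```

>>> move_arm --motion "-1 0 0.015 0 0; -1 0 0.03 0 0; -1 0 0.045 0 0; -1 0 0.055 0 0; -1 0 0.055 0 0"

```text
time: 52.35
position: [0.6156, 0.0724, 0.0655]
tool_rot: [0.021, 1.0, -0.008, -0.001]
ft_force: [-4.2, -31.1, 7.1]
grip_width: 0.0007
grip_force: 16.0
```

The tray stopped hard at 31 N. I'll back off and check.

>>> move_arm --motion "-1 0 -0.1 0 0; -1 0 -0.3 0 0; -1 0 -0.5 -0.2 0; -1 0 -0.7 -0.6 0; -1 0 -0.9 -0.8 0; -1 0 -0.9 -0.8 0; -1 0 -0.9 -0.8 0"

```text
time: 52.93
position: [0.6079, -0.0977, 0.227]
tool_rot: [0.024, 1.0, 0.0, 0.002]
ft_force: [0.5, 0.6, -0.4]
grip_width: 0.0004
grip_force: 0.0
```

```bash
python3 - <<'E'
from h import *
p,d=robot.camera("wrist"); q,e=robot.camera("side"); t,f=robot.camera("top")
cv2.imwrite("pics/fin.png",np.vstack([np.hstack([cv2.resize(q[110:270,190:350,::-1],(400,400),interpolation=cv2.INTER_CUBIC),cv2.resize(t[130:290,140:300,::-1],(400,400),interpolation=cv2.INTER_CUBIC)])]))
m=robot.camera_model("top"); 
for u in range(242,256): print(u,t[190,u].tolist(),(pts(m,[[u,190]],f)[0]*1000).round().tolist())
E
```

```text
242 [159, 181, 158] [597.0, 97.0, 133.0]
243 [159, 183, 157] [597.0, 94.0, 131.0]
244 [160, 184, 158] [597.0, 91.0, 131.0]
245 [117, 137, 117] [599.0, 89.0, 121.0]
246 [90, 107, 90] [598.0, 85.0, 125.0]
247 [73, 85, 73] [602.0, 85.0, 94.0]
248 [85, 89, 78] [606.0, 84.0, 66.0]
249 [112, 110, 98] [607.0, 81.0, 62.0]
250 [115, 112, 100] [607.0, 78.0, 59.0]
251 [116, 112, 100] [607.0, 75.0, 60.0]
252 [113, 111, 98] [606.0, 71.0, 67.0]
253 [123, 118, 105] [607.0, 68.0, 62.0]
254 [129, 124, 110] [606.0, 64.0, 73.0]
255 [107, 104, 92] [608.0, 62.0, 53.0]
```

View pics/fin.png

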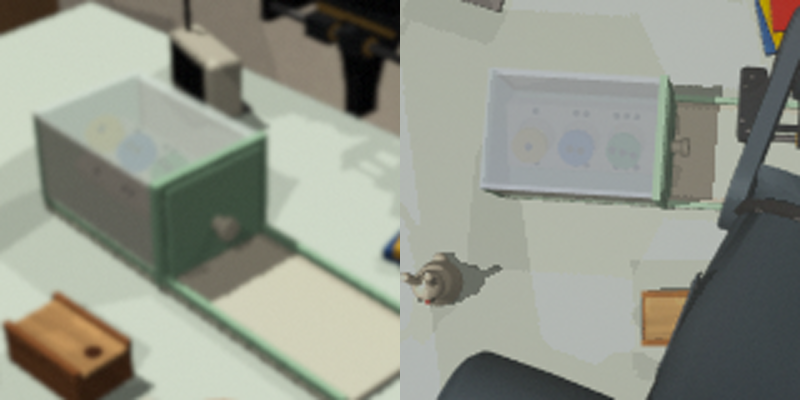

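The panel sits flush with the hood's mouth, and all three lids (yellow, blue, green) show seated under the roof. The rabbit and box are where they were, and the arm is clear.

```bash
python3 -c "
from rig import robot
print(robot.hand_in())"
```

```text
the job is handed in; nothing more can be done
None
```

I loaded and pressed the pots down to their stops in order (one, two, three dots), pushed the tray home until it stopped hard with its panel flush with the hood mouth, and handed the job in at about 53 s. On the way, pot 2 tipped out of its pocket and rolled on the table before I caught and loaded it, and it rests leaning about 5° more than its pocket. The rabbit and box look unmoved in the final pictures; I did not re-check the cups or the pacifier clip.

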